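# Put the tapered condiment boxes away in the two-row drawer

## Task

Put the white condiment boxes away for the night: pull the drawer out and pack all long boxes in its front bay and all short ones in the rear bay beside the spoon pocket, upright and flat on the drawer floor, lengthwise front to back, in one row per bay, snug side by side with narrow and wide ends alternating so that they fill the bay like bricks. When all are packed, push the drawer fully shut. Leave the mortar, the ramekins and the ladle where they are.

Things in the scene. Friction and masses are not known exactly. Their poses are not given: they have to be found in the camera images.
- long1: Long white box, closed, tapered in plan: 84 mm long, 54 mm wide at its wide end, 34 mm at its narrow end, 32 mm high (lower edges bevelled 2.5 mm). A dark wooden grip bar stands amid its lid: 12 mm along the box, 24 mm across, top 58 mm above the underside. Origin: centre of its underside, under the bar; x points to the narrow end, z up. About 0.2 kg. May be absent
- long2: Long white box, closed, tapered in plan: 84 mm long, 54 mm wide at its wide end, 34 mm at its narrow end, 32 mm high (lower edges bevelled 2.5 mm). A dark wooden grip bar stands amid its lid: 12 mm along the box, 24 mm across, top 58 mm above the underside. Origin: centre of its underside, under the bar; x points to the narrow end, z up. About 0.2 kg. May be absent
- long3: Long white box, closed, tapered in plan: 84 mm long, 54 mm wide at its wide end, 34 mm at its narrow end, 32 mm high (lower edges bevelled 2.5 mm). A dark wooden grip bar stands amid its lid: 12 mm along the box, 24 mm across, top 58 mm above the underside. Origin: centre of its underside, under the bar; x points to the narrow end, z up. About 0.2 kg. May be absent
- long4: Long white box, closed, tapered in plan: 84 mm long, 54 mm wide at its wide end, 34 mm at its narrow end, 32 mm high (lower edges bevelled 2.5 mm). A dark wooden grip bar stands amid its lid: 12 mm along the box, 24 mm across, top 58 mm above the underside. Origin: centre of its underside, under the bar; x points to the narrow end, z up. About 0.2 kg. May be absent
- long5: Long white box, closed, tapered in plan: 84 mm long, 54 mm wide at its wide end, 34 mm at its narrow end, 32 mm high (lower edges bevelled 2.5 mm). A dark wooden grip bar stands amid its lid: 12 mm along the box, 24 mm across, top 58 mm above the underside. Origin: centre of its underside, under the bar; x points to the narrow end, z up. About 0.2 kg. May be absent
- short1: Short white box, closed, tapered in plan: 64 mm long, 47 mm wide at its wide end, 29 mm at its narrow end, 32 mm high (lower edges bevelled 2.5 mm). A dark wooden grip bar stands amid its lid: 12 mm along the box, 24 mm across, top 58 mm above the underside. Origin: centre of its underside, under the bar; x points to the narrow end, z up. About 0.14 kg. May be absent
- short2: Short white box, closed, tapered in plan: 64 mm long, 47 mm wide at its wide end, 29 mm at its narrow end, 32 mm high (lower edges bevelled 2.5 mm). A dark wooden grip bar stands amid its lid: 12 mm along the box, 24 mm across, top 58 mm above the underside. Origin: centre of its underside, under the bar; x points to the narrow end, z up. About 0.14 kg. May be absent
- short3: Short white box, closed, tapered in plan: 64 mm long, 47 mm wide at its wide end, 29 mm at its narrow end, 32 mm high (lower edges bevelled 2.5 mm). A dark wooden grip bar stands amid its lid: 12 mm along the box, 24 mm across, top 58 mm above the underside. Origin: centre of its underside, under the bar; x points to the narrow end, z up. About 0.14 kg. May be absent
- long1_narrow (a point): middle of the narrow end face of long1, 42 mm from its origin and 16 mm above its underside
- long2_narrow (a point): middle of the narrow end face of long2, 42 mm from its origin and 16 mm above its underside
- long3_narrow (a point): middle of the narrow end face of long3, 42 mm from its origin and 16 mm above its underside
- long4_narrow (a point): middle of the narrow end face of long4, 42 mm from its origin and 16 mm above its underside
- long5_narrow (a point): middle of the narrow end face of long5, 42 mm from its origin and 16 mm above its underside
- short1_narrow (a point): middle of the narrow end face of short1, 32 mm from its origin and 16 mm above its underside
- short2_narrow (a point): middle of the narrow end face of short2, 32 mm from its origin and 16 mm above its underside
- short3_narrow (a point): middle of the narrow end face of short3, 32 mm from its origin and 16 mm above its underside
- drawer (a joint): travel of the steel drawer out of its unit, m: 0 fully shut, 0.195 fully out (stops at both ends); it slides towards the robot, along -x of long_bay, against about 1.5 N of friction and stays where it is left
- drawer_bar (a point): middle of the drawer's pull bar: a horizontal bar 10 mm thick and 100 mm long (along y of long_bay), 38 mm off the drawer front, 62 mm above the counter; the front is 276 mm wide, its top 78 mm above the counter, its inner face 50 mm behind the bar. Axes as long_bay, whose point is 96 mm behind the bar. Moves with the drawer
- long_bay (a point): centre of the floor of the drawer's front bay, for the long boxes: 92 mm (x) by 244 mm (y) inside, floor 14 mm above the counter. x points into the unit (from the robot), y left, z up. Behind a 4 mm wall lies the rear bay, for the short boxes: 72 by 136 mm, its centre 86 mm behind this point and 54 mm to the right, a spoon pocket on its left. Walls 24 mm high. Moves with the drawer
- unit: steel drawer unit fixed on the counter, 280 mm wide (y), 225 mm deep (x), 84 mm high. Origin on the counter under the middle of its front face; x points to its back. Its opening has its upper edge 80 mm above the counter
- mortar: bystander: stone mortar, 130 mm across and 90 mm high, with a wooden pestle leaning in it up to about 200 mm high; origin at the centre of its underside
- ramekin1: bystander: blue ceramic ramekin, 84 mm across, 45 mm high; origin at the centre of its underside
- ramekin2: bystander: blue ceramic ramekin like the other
- ladle: bystander: aluminium ladle lying on the counter, bowl 84 mm across and 30 mm high, handle 230 mm; origin under the tip of the handle, x points along the handle to the bowl
Mind the look-alikes: they are no part of the job. Leave any green look-alike of the short2 alone. Leave any red look-alike of the long2 alone.

How it is judged:
By the outcome, as a careful person would: the job done as asked, in the order asked, and still so for the second after the job is handed in, with the robot touching nothing.
Of long1, long2, long3, long4, long5 only 4 to 5 are there at a start; the rules pass over those that are not, and their reading is None.
Of short1, short2, short3 only 2 to 3 are there at a start; the rules pass over those that are not, and their reading is None.
At some moment in a run one of long1, long2, long3, long4, long5, short1, short2, short3 may be knocked a few centimetres aside while the robot is not near it.
It also fails if it takes over 200 s, if anything falls off the work surface, if the arm or the gripper's body presses on something with over 40 N, if the wrist force passes 120 N, or if a joint passes its speed limit or range.

## Robot

A 7-joint arm with a two-finger parallel gripper is mounted at the origin on the work surface. World frame = base frame: x ahead of the robot, y to its left, z up, the work surface at z = 0. Lengths are in m, angles in rad, forces in N, time in s.
With the tool pointing down it reaches from about 0.425 to 0.875 m from the base axis. Payload 4.7 kg.
Tool frame: the origin (TCP) lies at the very end of the fingers, on their centre line; the grasp point (between the pads) lies 19 mm behind it; z points along the fingers, y is the direction in which the jaws open and shut (so a half turn about z gives the same grasp; the last joint's range is limited). The gripper opens to 87 mm and grips with 3 to 60 N. Pads are 19 mm wide; open, the fingers measure 117 mm over their backs; the gripper's body (75 mm by 190 mm) begins 51 mm behind the grasp point.
Start: joints at [1.293, 0.321, -0.07, 1.45, 0.023, 1.371, -0.057], TCP at [0.187, -0.623, 0.223] pointing down, gripper open.
Joint ranges: [-2.86, 2.86], [-0.3, 2.09], [-1.38, 1.24], [0.06, 2.45], [-1.56, 4.7], [0.09, 2.05], [-2.69, 2.69]. Speed limits (rad/s): [2.57, 2.57, 3.14, 3.14, 3.14, 3.14, 3.14].

## Interface

Orientations are given as a rotation vector (axis times angle).
In Python, from bench import ctrl gives the robot as it stands. The module is installed in compiled form; this text tells all that it offers.
- The arm moves only by the tool move_arm, never from a script. Its arguments are lists of equal length, an entry for each row: "dp": the shift along the tool's x, y, z in units of 30 mm (1.0 is 30 mm), a list of three; "turn": the turn about the tool's z in units of 5 degrees (1.0 is 5 degrees); "jaw": the opening, from -1 (shut) to 1 (fully open). A call has 1 to 5 rows; each row is the pose to reach, as a shift and turn from the pose commanded when the call began, along the tool's axes at that moment; what a row does not reach only later rows make up. A row lasts 1/10 s, in which the tool goes at most 50 mm and 8.59 degrees, less where a joint would pass 70% of its speed; a pose out of reach is approached as far as the arm can. A call with a gripper value outside its range is refused whole. The fingers move at their own pace and stop on an object; "grip_force" is the grip in N (left out, the last holds). Time passes only in rows, so rows that repeat a pose let the fingers close. It gives the time, the measured TCP pose, the force and the opening at its end, in the units of the state.
- ctrl.get_state(): the state, without advancing time (a new reading comes with each control period).
- ctrl.get_image(name): name is "scene" or "top"; returns the picture (384x512x3 uint8, red, green, blue); there is no depth.
- ctrl.camera_info(name): a dict with "intrinsics" (3x3 intrinsics, pixels), "extrinsics" (4x4, takes a point from world to camera coordinates). Camera axes: x right, y up, looking along -z (the intrinsics and any distortion apply to the point x, -y, -z); pixel columns grow to the right and rows downward; lengths in m; the calibration is good to about 2 mm. A picture is of the moment at which its call begins. camera_info takes no time and is no camera call.
- ctrl.close_job(): hands the job in, once; it reports no verdict.
Trained networks look in the newest picture that a camera, given by its name, has taken for a name from the list of things; names that differ only in an ending like _2 or _b are one class to them, and where a whole thing is asked for, a point or a joint stands for the part that bears it (a point fixed in the world has none). Each returns a list of dicts, best first, with "confidence" (0 to 1); they miss things now and then, are a little off and sometimes report something else, mostly with a low value. They report only what shows in the picture. A call takes as long as a camera call. They do not tell look-alikes from the thing itself.
- ctrl.look_for(camera, target): "rect" ([centre column, centre row, width, height] in pixels, round what is visible of it).
- ctrl.masks_of(camera, target): "region" (384x512 bool, what is visible of it) and "rect" ([centre column, centre row, width, height] in pixels, round what is visible of it).
The state is a dict: "time": time; "joint_positions": joint angles; "qd": joint speeds; "joint_torque": joint torques, N m; "position": TCP position; "tool_rot": TCP orientation; "ft_force": force on the tool from outside, world axes, zero at the start; "torque": the same for the moment, N m; "grip_width": opening from 0.0 (shut) to 1.0 (fully open).
Only numpy, scipy, OpenCV 4.12 (cv2) and the standard library are available. Lean on these libraries where they do the work, as an engineer would, in place of code of your own. Each camera call takes 0.05 s, during which the arm holds its last target. There are 200 camera calls.

## Working session

There is one attempt and no reset: what is moved stays moved. The work goes in short steps, Python scripts to look and compute and a tool call to move; the robot and the scene stay as the last step left them, time stands still between calls to the robot, and variables do not carry over. Pictures are saved under pics/ and viewed, about 12 in all and at most 16, crops included, and the job is handed in when it is done.

Besides the shell and the picture viewer there is one more tool, called after "Emit:" as name(argument=value, ...), one argument or row to a line, values as JSON. move_arm: Moves the arm, as the interface text tells. Its arguments: {"type":"object","properties":{"dp":{"type":"array","items":{"type":"array","items":{"type":"number"}}},"turn":{"type":"array","items":{"type":"number"}},"jaw":{"type":"array","items":{"type":"number"}},"grip_force":{"type":"number"}},"required":["dp","turn","jaw"]}

```bash
mkdir -p pics; ls
python3 - <<'E'
from bench import ctrl
import cv2,numpy as np
for n in("scene","top"):
    im=ctrl.get_image(n); cv2.imwrite(f"pics/{n}0.png",cv2.resize(im[:,:,::-1],(800,600),interpolation=cv2.INTER_CUBIC))
    c=ctrl.camera_info(n); print(n,np.round(c["intrinsics"],2).tolist(),np.round(c["extrinsics"],4).tolist(),[k for k in c])
print(ctrl.get_state())
E
```

```text
pics
scene [[350.5, 0.0, 257.29], [0.0, 350.5, 180.74], [0.0, 0.0, 1.0]] [[0.4962, 0.8682, 0.0009, -0.2981], [-0.5399, 0.3077, 0.7835, 0.2174], [0.6799, -0.3893, 0.6214, -1.6816], [0.0, 0.0, 0.0, 1.0]] ['intrinsics', 'extrinsics']
top [[476.45, 0.0, 257.69], [0.0, 476.45, 184.5], [0.0, 0.0, 1.0]] [[-0.0098, -0.9999, -0.0043, 0.0423], [0.9944, -0.0102, 0.1053, -0.5339], [-0.1054, -0.0033, 0.9944, -1.4496], [0.0, 0.0, 0.0, 1.0]] ['intrinsics', 'extrinsics']
{'time': 0.1, 'joint_positions': array([ 1.29311024,  0.3217674 , -0.0701045 ,  1.45151992,  0.02263771,
        1.37079327, -0.05687148]), 'qd': array([ 0.00042115, -0.00258844,  0.00199194, -0.0008843 ,  0.00040112,
       -0.00054995, -0.00048314]), 'joint_torque': array([ 2.63030834e-04, -4.92570055e+01, -4.05770503e-01, -3.13398135e+01,
       -6.42803684e-02,  3.94310360e-02,  5.32513332e-05]), 'position': array([ 0.18679637, -0.62208158,  0.22157562]), 'tool_rot': array([-3.10655598e+00, -4.56598124e-01,  5.76105800e-04]), 'ft_force': array([0.67771163, 0.53144113, 0.57039456]), 'torque': array([-0.01462641,  0.02121165,  0.0641307 ]), 'grip_width': 0.997742752652389}
```

View pics/scene0.png

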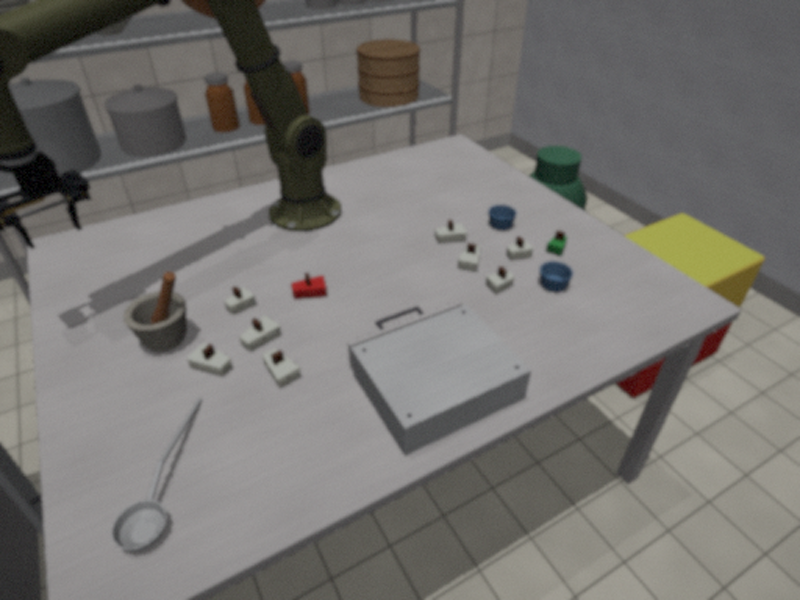

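View pics/top0.png

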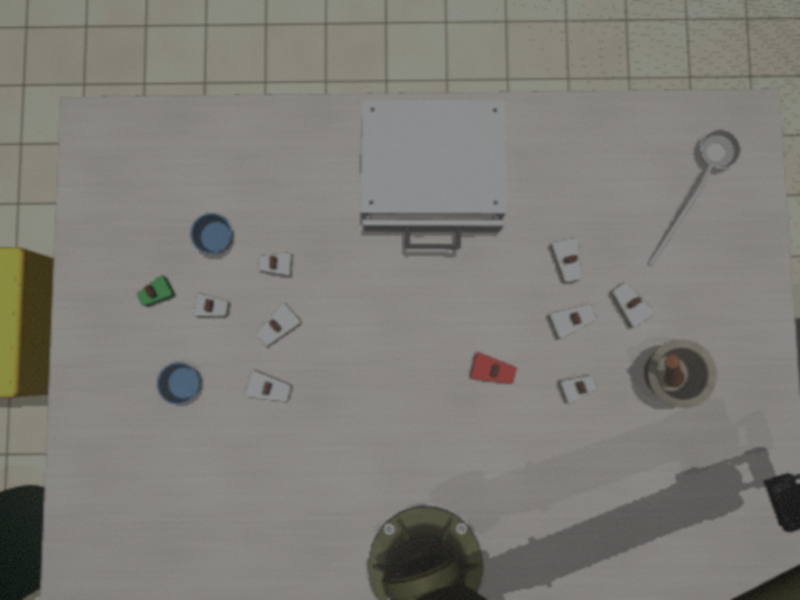

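The scene picture shows 8 white boxes, a red look-alike near (310,287), a green one near (557,242) and the shut unit. In the top picture the long boxes are at about (278,325), (268,387), (567,260), (572,320), (632,305). The short ones are at (276,263), (211,306), (577,388), and the unit is around (433,160).

```bash
cat > h.py <<'E'
from bench import ctrl
import numpy as np, cv2
from scipy.optimize import minimize
from scipy.spatial.transform import Rotation as Ro
CI={n:ctrl.camera_info(n) for n in("top","scene")}
def proj(P,cam="top"):
    c=CI[cam]; P=np.atleast_2d(P); Q=P@c["extrinsics"][:3,:3].T+c["extrinsics"][:3,3]
    q=np.c_[Q[:,0],-Q[:,1],-Q[:,2]]@c["intrinsics"].T
    return q[:,:2]/q[:,2:]
def box(L,W,N,h,z0=0):   # tapered prism
    b=[(-L/2,-W/2),(-L/2,W/2),(L/2,N/2),(L/2,-N/2)]
    return np.array([(x,y,z) for z in(z0,z0+h) for x,y in b])
M={"long":[box(.084,.054,.034,.032),box(.012,.024,.024,.026,.032)],
   "short":[box(.064,.047,.029,.032),box(.012,.024,.024,.026,.032)],
   "unit":[box(.225,.280,.280,.084)+[.1125,0,0]]}
S=8
def render(parts,p,z,org,shape,cam):
    m=np.zeros((shape[0]*S,shape[1]*S),np.uint8); c,s=np.cos(p[2]),np.sin(p[2])
    for V in parts:
        W=np.c_[V[:,0]*c-V[:,1]*s+p[0],V[:,0]*s+V[:,1]*c+p[1],V[:,2]+z]
        u=((proj(W,cam)-org+.5)*S*16).astype(np.int32)
        cv2.fillConvexPoly(m,cv2.convexHull(u),1,shift=4)
    return cv2.resize(m.astype(np.float32),(shape[1],shape[0]),interpolation=cv2.INTER_AREA)
def back(uv,z,cam="top"):
    c=CI[cam]; R=c["extrinsics"][:3,:3];t=c["extrinsics"][:3,3]
    d=np.linalg.inv(c["intrinsics"])@[uv[0],uv[1],1]; d=R.T@[d[0],-d[1],-d[2]]; o=-R.T@t
    return o+d*(z-o[2])/d[2]
def fit(mask,kind,z=0,p0=None,cam="top"):
    ys,xs=np.nonzero(mask); a=8
    org=np.array([xs.min()-a,ys.min()-a]); sub=np.zeros((ys.max()-ys.min()+2*a+1,xs.max()-xs.min()+2*a+1),np.float32)
    sub[ys-org[1],xs-org[0]]=1
    f=lambda p:float(np.abs(render(M[kind],p,z,org,sub.shape,cam)-sub).sum()/sub.sum())
    if p0 is None:
        q=back((xs.mean(),ys.mean()),z+.02,cam); st=[(q[0],q[1],k*np.pi/8) for k in range(-8,8)]
        st=sorted(st,key=f)[:5]
    else: st=[p0]
    best=min((minimize(f,s,method="Nelder-Mead",options=dict(initial_simplex=np.array(s)+np.array([[0,0,0],[.008,0,0],[0,.008,0],[0,0,.25]]),xatol=2e-4,fatol=1e-4)) for s in st),key=lambda r:r.fun)
    return best.x,best.fun
def white(im,m):
    v=im[m].astype(float); return np.median(v.max(1)-v.min(1))<40
def boxes(z=0,im=None,kinds=("long","short")):
    im=ctrl.get_image("top") if im is None else im; out=[]
    for k in kinds:
        for d in ctrl.masks_of("top",k+"1"):
            m=d["region"]
            if m.sum()<60: continue
            p,e=fit(m,k,z); out.append((k,p,e,d["confidence"],white(im,m),m))
    return im,out
def show(out):
    for k,p,e,c,w,m in out: print(k,"x %.1f y %.1f yaw %.1f"%(p[0]*1e3,p[1]*1e3,np.degrees(p[2])%360),"err %.3f conf %.2f white %s n %d"%(e,c,w,m.sum()))
def pose():
    s=ctrl.get_state(); R=Ro.from_rotvec(s["tool_rot"]).as_matrix()
    return s["position"],R,np.degrees(np.arctan2(R[1,1],R[0,1])),s   # angle = direction of tool y (jaws)
def go(x,y,z,ang=None):
    "units for one call from the measured pose: dp, turn (x,y,z in m, ang of tool y deg)"
    p,R,a,s=pose(); d=R.T@(np.array([x,y,z])-p)/.03
    t=0 if ang is None else -(ang-a)/5
    print("dp",np.round(d,2),"turn %.2f"%t,"| at",np.round(p*1e3,1),"jaw ang %.1f az %.1f"%(a,np.degrees(np.arctan2(p[1],p[0]))))
E
python3 - <<'E'
from h import *
im,o=boxes(); show(o)
m=ctrl.masks_of("top","unit")
for d in m[:2]:
    p,e=fit(d["region"],"unit",0,(0.8,0.,0.)); print("unit",p*[1e3,1e3,57.3],e,d["confidence"],d["rect"])
for d in ctrl.look_for("top","drawer_bar")[:2]: print(d, back(d["rect"][:2],.062))
m=ctrl.masks_of("top","drawer_bar")
for d in m[:2]: print(d["rect"],d["confidence"])
E
```

```text
long x 502.1 y -413.8 yaw 32.7 err 0.142 conf 0.90 white True n 422
long x 588.9 y -293.5 yaw 189.9 err 0.129 conf 0.71 white True n 406
long x 471.8 y -298.8 yaw 291.0 err 0.081 conf 0.70 white True n 404
long x 371.8 y -137.8 yaw 254.2 err 0.222 conf 0.70 white False n 342
long x 340.7 y 300.1 yaw 254.2 err 0.130 conf 0.60 white True n 398
long x 892.5 y -122.9 yaw 276.2 err 0.942 conf 0.25 white True n 7968
short x 338.1 y -304.0 yaw 288.8 err 0.088 conf 0.87 white True n 319
short x 587.8 y 294.3 yaw 87.6 err 0.107 conf 0.82 white True n 270
short x 503.9 y 419.2 yaw 262.7 err 0.109 conf 0.60 white True n 294
short x 534.3 y 534.4 yaw 111.1 err 0.243 conf 0.57 white False n 266
unit [ 894.42562819  -23.60497155 -180.24304481] 0.10660670697689056 0.92 [276.7, 115.1, 89.4, 93.6]
{'rect': [277.9, 145.6, 91.0, 24.1], 'confidence': 0.79} [ 0.64967489 -0.02604365  0.062     ]
[277.2, 147.0, 90.9, 21.6] 0.59
```

```bash
cat >> h.py <<'E'
def crop(im,c0,r0,w,h,k,out=(),z=0,pts=()):
    g=cv2.resize(im[r0:r0+h,c0:c0+w,::-1],None,fx=k,fy=k,interpolation=cv2.INTER_CUBIC); g=cv2.convertScaleAbs(g,alpha=1.6,beta=-20)
    f=lambda P:((proj(P)-[c0,r0]+.5)*k).astype(int)
    for o in out:
        kind,p=o[0],o[1]; c,s=np.cos(p[2]),np.sin(p[2]); V=M[kind][0][4:]
        W=np.c_[V[:,0]*c-V[:,1]*s+p[0],V[:,0]*s+V[:,1]*c+p[1],V[:,2]+z]; cv2.polylines(g,[f(W)],True,(0,160,255),1)
        cv2.circle(g,tuple(int(v) for v in f(W[2:].mean(0))[0]),3,(255,0,0),-1)
    for P in pts: cv2.circle(g,tuple(int(v) for v in f(np.array(P))[0]),2,(0,0,255),-1)
    return g
E
python3 - <<'E'
from h import *
im,o=boxes(); show(o)
a=crop(im,110,140,100,125,3,o); b=crop(im,290,140,140,125,3,o); c=crop(im,220,120,120,48,4,(),0,[(.669,-.0236,.084),(.62,-.0236,.067)])
W=np.zeros((600,800,3),np.uint8); W[:375,:300]=a; W[:375,320:740]=b; W[390:582,:480]=c
cv2.imwrite("pics/m1.png",W)
E
```

```text
long x 341.9 y 303.4 yaw 256.2 err 0.058 conf 0.97 white True n 436
long x 462.2 y 289.2 yaw 132.7 err 0.123 conf 0.91 white True n 393
long x 472.6 y -299.6 yaw 290.1 err 0.069 conf 0.77 white True n 439
long x 499.3 y -413.1 yaw 34.7 err 0.208 conf 0.75 white True n 398
long x 590.1 y -293.0 yaw 190.0 err 0.075 conf 0.72 white True n 469
short x 503.9 y 419.2 yaw 262.7 err 0.087 conf 0.85 white True n 285
short x 588.7 y 294.3 yaw 85.3 err 0.173 conf 0.74 white True n 253
short x 337.9 y -305.0 yaw 287.0 err 0.143 conf 0.59 white True n 271
short x 532.6 y 539.1 yaw 109.5 err 0.343 conf 0.58 white False n 246
```

View pics/m1.png

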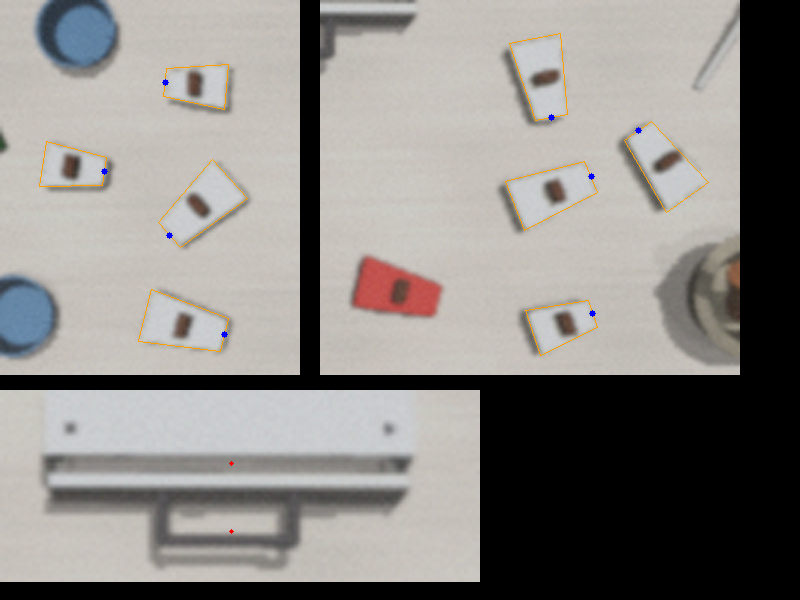

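The overlay fits all 8 boxes, blue dots marking the narrow ends. The pull bar sits at crop (227,541), image pixel about (276.3,157.3).

Run:
```python
from h import *
print(back((276.25,157.25),.066), back((220+44/4-.5,120+(457-390)/4-.5),.084),back((220+413/4-.5,120+(457-390)/4-.5),.084))
b=back((276.25,157.25),.066)
go(b[0],b[1],.20,0)
```

```text
[ 0.61304919 -0.02035423  0.066     ] [0.67565485 0.11743286 0.084     ] [ 0.67267845 -0.16074477  0.084     ]
dp [ 19.38 -15.14   0.75] turn -14.66 | at [ 187.  -622.5  222.6] jaw ang -73.3 az -73.3
```

Emit:
move_arm(
  dp=[
    [0,0,-2.6],
    [0,0,-2.6],
    [6.0,-4.7,-2.6],
    [6.0,-4.7,-2.6],
    [6.0,-4.7,-2.6],
  ],
  turn=[0,0,0,0,0],
  jaw=[-0.31,-0.31,-0.31,-0.31,-0.31],
)

```text
time: 1.05
position: [0.2743, -0.4987, 0.3009]
tool_rot: [3.108, 0.455, 0.001]
ft_force: [0.7, -0.6, 0.8]
grip_width: 0.635
```

Emit:
move_arm(
  dp=[
    [6.4,-5,0],
    [6.4,-5,0],
    [6.4,-5,0],
    [6.4,-5,0],
    [6.4,-5,0],
  ],
  turn=[0,0,0,0,0],
  jaw=[-0.31,-0.31,-0.31,-0.31,-0.31],
)

```text
time: 1.55
position: [0.4156, -0.2985, 0.301]
tool_rot: [3.107, 0.459, 0.001]
ft_force: [-0.1, -0.8, 0.6]
grip_width: 0.349
```

Emit:
move_arm(
  dp=[
    [6.4,-5,0],
    [6.4,-5,0],
    [6.4,-5,0],
    [6.4,-5,0],
    [6.4,-5,0],
  ],
  turn=[0,0,0,0,0],
  jaw=[-0.31,-0.31,-0.31,-0.31,-0.31],
)

```text
time: 2.05
position: [0.556, -0.0996, 0.301]
tool_rot: [3.108, 0.459, 0.002]
ft_force: [0.6, -0.5, 0.3]
grip_width: 0.345
```

Emit:
move_arm(
  dp=[
    [0,0,0],
    [0,0,0],
    [0,0,0],
    [0,0,0],
    [0,0,0],
  ],
  turn=[-7.3,-7.3,-7.3,-7.3,-7.3],
  jaw=[-0.31,-0.31,-0.31,-0.31,-0.31],
)

```text
time: 2.55
position: [0.5549, -0.1022, 0.3006]
tool_rot: [2.806, 1.413, 0.0]
ft_force: [0.6, 0.4, -0.5]
grip_width: 0.348
```

Emit:
move_arm(
  dp=[
    [0,0,0],
    [0,0,0],
    [0,0,0],
    [0,0,0],
    [0,0,0],
  ],
  turn=[-7.3,-7.3,-7.3,-7.3,-7.3],
  jaw=[-0.31,-0.31,-0.31,-0.31,-0.31],
)

```text
time: 3.05
position: [0.5549, -0.1022, 0.3006]
tool_rot: [2.222, 2.22, -0.0]
ft_force: [0.3, -0.3, -1.4]
grip_width: 0.346
```

Run:
```python
from h import *
go(.613,-.0205,.15,-0.4)
```

```text
dp [2.73 1.93 5.02] turn 0.07 | at [ 554.9 -102.2  300.6] jaw ang -0.1 az -10.4
```

Emit:
move_arm(
  dp=[
    [2.73,1.93,0],
    [2.73,1.93,0],
    [2.73,1.93,0],
    [2.73,1.93,4],
    [2.73,1.93,4],
  ],
  turn=[0,0,0.07,0.07,0.07],
  jaw=[-0.31,-0.31,-0.31,-0.31,-0.31],
)

```text
time: 3.55
position: [0.6146, -0.0202, 0.2009]
tool_rot: [2.23, 2.208, 0.004]
ft_force: [-0.0, -0.6, -1.2]
grip_width: 0.348
```

Emit:
move_arm(
  dp=[
    [0,0,1.6],
    [0,0,3],
    [0,0,4.5],
    [0,0,5.08],
    [0,0,5.08],
  ],
  turn=[0,0,0,0,0],
  jaw=[-0.31,-0.31,-0.31,-0.31,-0.31],
)

```text
time: 4.05
position: [0.6111, -0.021, 0.0457]
tool_rot: [-2.231, -2.206, 0.005]
ft_force: [0.9, -0.3, 0.4]
grip_width: 0.346
```

Emit:
move_arm(
  dp=[
    [0,0,0],
    [0,0,0],
    [0,0,0],
    [0,0,0],
    [0,0,0],
  ],
  turn=[0,0,0,0,0],
  jaw=[-0.85,-0.85,-0.85,-0.85,-0.85],
  grip_force=25,
)

```text
time: 4.55
position: [0.6146, -0.0207, 0.05]
tool_rot: [2.232, 2.207, 0.003]
ft_force: [0.3, 0.1, 6.9]
grip_width: 0.104
```

Run:
```python
from h import *
go(.613,-.0205,.048,-0.4)
s=ctrl.get_state(); print(s["ft_force"],s["grip_width"]*87)
```

```text
dp [ 0.01 -0.05  0.07] turn -0.05 | at [614.6 -20.7  50. ] jaw ang -0.6 az -1.9
[0.26376343 0.08581093 6.85191552] 9.053825543775167
```

Emit:
move_arm(
  dp=[
    [0,-0.6,0],
    [0,-1.5,0],
    [0,-2.4,0],
    [0,-3.2,0],
    [0,-4,0],
  ],
  turn=[0,0,0,0,0],
  jaw=[-0.85,-0.85,-0.85,-0.85,-0.85],
)

```text
time: 5.05
position: [0.4953, -0.0187, 0.0499]
tool_rot: [2.23, 2.206, 0.007]
ft_force: [2.8, 1.9, 9.1]
grip_width: 0.106
```

Emit:
move_arm(
  dp=[
    [0,-0.7,0],
    [0,-1.4,0],
    [0,-2.0,0],
    [0,-2.3,0],
    [0,-2.4,0],
  ],
  turn=[0,0,0,0,0],
  jaw=[-0.85,-0.85,-0.85,-0.85,-0.85],
)

```text
time: 5.55
position: [0.4318, -0.0177, 0.0503]
tool_rot: [2.22, 2.197, 0.03]
ft_force: [34.9, 0.6, -34.5]
grip_width: 0.101
```

Emit:
move_arm(
  dp=[
    [0,-0.1,0],
    [0,-0.2,0],
    [0,-0.2,0],
    [0,-0.3,0],
    [0,-0.3,0],
  ],
  turn=[0,0,0,0,0],
  jaw=[-0.85,-0.85,-0.85,-0.85,-0.85],
)

```text
time: 6.05
position: [0.4318, -0.0183, 0.0527]
tool_rot: [2.211, 2.188, 0.049]
ft_force: [47.1, -1.7, -38.0]
grip_width: 0.101
```

Emit:
move_arm(
  dp=[
    [0,0.3,0],
    [0,0.5,0],
    [0,0.6,0],
    [0,0.6,0],
    [0,0.6,0],
  ],
  turn=[0,0,0,0,0],
  jaw=[-0.85,-0.85,-0.85,-0.85,-0.85],
)

```text
time: 6.55
position: [0.4358, -0.0184, 0.0522]
tool_rot: [2.228, 2.204, 0.01]
ft_force: [1.9, 1.7, 19.4]
grip_width: 0.106
```

Run:
```python
from h import *
go(.43,-.0205,.048,-0.4)
s=ctrl.get_state(); print(s["ft_force"],s["grip_width"]*87,s["joint_positions"])
```

```text
dp [-0.07 -0.19  0.14] turn -0.04 | at [435.8 -18.4  52.2] jaw ang -0.6 az -2.4
[ 1.87154152  1.68572717 19.43633628] 9.19836129336368 [ 0.73992404  0.06706692 -0.76946697  2.13561521  0.05946845  0.94856722
 -0.07331112]
```

Emit:
move_arm(
  dp=[
    [0,0,0],
    [0,0,0],
    [0,0,-1.5],
    [0,0,-3],
    [0,0,-4.5],
  ],
  turn=[0,0,0,0,0],
  jaw=[-0.31,-0.31,-0.31,-0.31,-0.31],
)

```text
time: 7.05
position: [0.4288, -0.0183, 0.1839]
tool_rot: [-2.232, -2.208, 0.002]
ft_force: [0.8, -0.6, -0.1]
grip_width: 0.337
```

Emit:
move_arm(
  dp=[
    [-1.6,0,-1],
    [-3.2,0,-1],
    [-4.8,1,-1],
    [-6.4,2,-1],
    [-7.7,3,-1],
  ],
  turn=[0,0,0,0,0],
  jaw=[-0.1,-0.1,-0.1,-0.1,-0.1],
)

```text
time: 7.55
position: [0.5081, -0.2401, 0.2125]
tool_rot: [-2.235, -2.207, 0.003]
ft_force: [-0.2, 0.3, -0.1]
grip_width: 0.445
```

Run:
```python
from h import *
im,o=boxes(); show(o)
m=ctrl.masks_of("top","mortar")[0]; r=m["rect"]; print("mortar",r,back(r[:2],.06))
W=np.zeros((600,800,3),np.uint8); g=crop(im,205,100,130,140,4,(),0,[(.432,-.0185,.067),(.528,-.0195,.014),(.614,-.0745,.014)]); W[:560,:520]=g
g=crop(im,390,190,90,90,3,o); W[:270,525:795]=g
cv2.imwrite("pics/m2.png",W)
```

```text
long x 462.3 y 289.8 yaw 131.9 err 0.140 conf 0.82 white True n 388
long x 341.3 y 303.7 yaw 256.6 err 0.078 conf 0.67 white True n 419
long x 372.0 y -139.3 yaw 254.8 err 0.081 conf 0.64 white False n 432
short x 588.4 y 295.9 yaw 85.9 err 0.212 conf 0.75 white True n 245
short x 503.5 y 419.4 yaw 261.8 err 0.076 conf 0.60 white True n 283
short x 533.9 y 532.1 yaw 110.2 err 0.339 conf 0.51 white False n 246
mortar [434.8, 237.6, 51.4, 46.6] [ 0.36561834 -0.49190823  0.06      ]
```

View pics/m2.png

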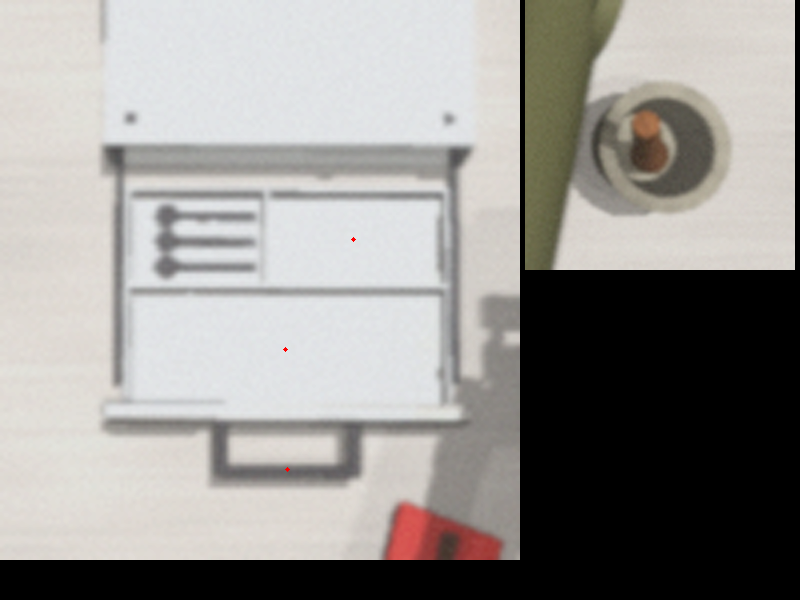

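The picture shows the drawer fully out: bar at crop (287,470), front bay over columns 131–441 and rows 293–403, rear bay beside the spoon pocket. The predicted bay centres agree. The pestle tip is at right-hand crop (647,122).

Run:
```python
from h import *
px=lambda c,r:(205+c/4-.5,100+r/4-.5)
for n,c,r,z in(("divider",285,292,.038),("rearwall",353,195,.038),("frontinner",285,404,.078),("front outer?",285,421,.078),("R",441,349,.014),("R38",441,349,.038),("L",131,349,.014),("L38",131,349,.038),("bar",287,471,.067)): print(n,np.round(back(px(c,r),z)*1e3,1))
print("pestle",back((430.5,230.5),.19))
im=ctrl.get_image("scene")
for k in("long","short"):
  for d in ctrl.masks_of("scene",k+"1"):
    p,e=fit(d["region"],k,0,None,"scene"); print(k,np.round(p*[1e3,1e3,57.3],1),round(e,3),d["confidence"],white(im,d["region"]))
```

```text
divider [570.  -19.2  38. ]
rearwall [645.4 -73.   38. ]
frontinner [480.5 -16.6  78. ]
front outer? [467.8 -16.4  78. ]
R [ 526.9 -141.4   14. ]
R38 [ 524.5 -138.6   38. ]
L [529.4 101.1  14. ]
L38 [527. 100.  38.]
bar [430.9 -17.8  67. ]
pestle [ 0.38615066 -0.43375966  0.19      ]
long [ 338.7  307.4 -100.8] 0.099 0.77 True
long [461.5 290.3 132.7] 0.092 0.69 True
long [ 585.5 -291.3 -171.1] 0.087 0.69 True
long [ 467.1 -298.7  -67.6] 0.071 0.67 True
long [ 354.2 -487.9 -118.2] 0.667 0.65 True
long [ 498.4 -410.9   27. ] 0.226 0.57 True
long [ 368.8 -137.7 -108.6] 0.259 0.57 False
short [529.9 537.7 119.8] 0.089 0.69 True
short [ 334.3 -302.4  -74. ] 0.111 0.58 True
short [584.7 296.1 101.7] 0.172 0.58 True
short [502.4 417.9 -69.4] 0.359 0.52 True
```

Run:
```python
from h import *
go(.590,-.293,.037,10)
```

```text
dp [-1.87  2.75  5.87] turn -2.10 | at [ 508.2 -236.2  213.2] jaw ang -0.5 az -24.9
```

Emit:
move_arm(
  dp=[
    [-1,1.4,0],
    [-1.87,2.75,1],
    [-1.87,2.75,2.5],
    [-1.87,2.75,4],
    [-1.87,2.75,4.7],
  ],
  turn=[-1.5,-2.1,-2.1,-2.1,-2.1],
  jaw=[-0.1,-0.1,-0.1,-0.1,-0.1],
)

```text
time: 8.4
position: [0.5879, -0.2927, 0.0682]
tool_rot: [-2.016, -2.402, 0.003]
ft_force: [-0.3, 0.3, -0.7]
grip_width: 0.454
```

Emit:
move_arm(
  dp=[
    [0,0,0.7],
    [0,0,1.15],
    [0,0,1.15],
    [0,0,1.15],
    [0,0,1.15],
  ],
  turn=[0,0,0,0,0],
  jaw=[-0.1,-0.1,-0.1,-0.1,-0.1],
)

```text
time: 8.9
position: [0.5916, -0.2952, 0.0396]
tool_rot: [2.02, 2.402, 0.001]
ft_force: [0.8, -1.0, 0.3]
grip_width: 0.449
```

Emit:
move_arm(
  dp=[
    [0,0,0],
    [0,0,0],
    [0,0,0],
    [0,0,0],
    [0,0,0],
  ],
  turn=[0,0,0,0,0],
  jaw=[-0.8,-0.8,-0.8,-0.8,-0.8],
  grip_force=15,
)

```text
time: 9.4
position: [0.5902, -0.2951, 0.0377]
tool_rot: [-2.022, -2.404, 0.001]
ft_force: [-1.3, 0.2, 1.3]
grip_width: 0.138
```

Emit:
move_arm(
  dp=[
    [0,0,-0.5],
    [0,0,-1.5],
    [0,0,-2.5],
    [0,0,-3.5],
    [0,0,-3.5],
  ],
  turn=[0,0,0,0,0],
  jaw=[-0.8,-0.8,-0.8,-0.8,-0.8],
)

```text
time: 9.9
position: [0.5937, -0.2957, 0.1488]
tool_rot: [2.016, 2.397, 0.003]
ft_force: [0.6, -0.3, -1.2]
grip_width: 0.135
```

Run:
```python
from h import *
go(.5275,-.110,.142,-0.6)
```

```text
dp [ 6.48 -1.12  0.18] turn 2.10 | at [ 593.7 -295.7  148.8] jaw ang 9.9 az -26.5
```

Emit:
move_arm(
  dp=[
    [1.4,0,0],
    [3,-0.5,0],
    [4.6,-0.8,0],
    [6,-1.1,0],
    [6.48,-1.12,0],
  ],
  turn=[0.5,1,1.6,2.1,2.1],
  jaw=[-0.8,-0.8,-0.8,-0.8,-0.8],
)

```text
time: 10.4
position: [0.522, -0.1036, 0.1422]
tool_rot: [-2.226, -2.214, 0.001]
ft_force: [0.8, -0.0, -1.5]
grip_width: 0.135
```

Emit:
move_arm(
  dp=[
    [0,0,0],
    [0,0,0],
    [0,0,0.5],
    [0,0,1],
    [0,0,1],
  ],
  turn=[0,0,0,0,0],
  jaw=[-0.8,-0.8,-0.8,-0.8,-0.8],
)

```text
time: 10.9
position: [0.5225, -0.11, 0.1093]
tool_rot: [-2.233, -2.204, 0.003]
ft_force: [-0.8, -0.4, -0.9]
grip_width: 0.135
```

Run:
```python
from h import *
go(.5275,-.110,.052,-0.6)
```

```text
dp [-0.    0.17  1.91] turn -0.03 | at [ 522.5 -110.   109.3] jaw ang -0.7 az -11.9
```

Emit:
move_arm(
  dp=[
    [0,0.17,0],
    [0,0.17,0.6],
    [0,0.17,1.2],
    [0,0.17,1.6],
    [0,0.17,1.75],
  ],
  turn=[0,0,0,0,0],
  jaw=[-0.8,-0.8,-0.8,-0.8,-0.8],
)

```text
time: 11.4
position: [0.5286, -0.1091, 0.0589]
tool_rot: [-2.232, -2.208, 0.001]
ft_force: [-1.0, 0.7, -1.6]
grip_width: 0.134
```

Emit:
move_arm(
  dp=[
    [0,0,0.1],
    [0,0,0.15],
    [0,0,0.2],
    [0,0,0.2],
    [0,0,0.2],
  ],
  turn=[0,0,0,0,0],
  jaw=[-0.8,-0.8,-0.8,-0.8,-0.8],
)

```text
time: 11.9
position: [0.5295, -0.1093, 0.0545]
tool_rot: [2.233, 2.209, 0.0]
ft_force: [-0.8, -0.1, -1.4]
grip_width: 0.134
```

Emit:
move_arm(
  dp=[
    [-0.06,0,0],
    [-0.12,0,0],
    [-0.18,0,0],
    [-0.24,0,0],
    [-0.24,0,0],
  ],
  turn=[0,0,0,0,0],
  jaw=[-0.8,-0.8,-0.8,-0.8,-0.8],
)

```text
time: 12.4
position: [0.5291, -0.1169, 0.0541]
tool_rot: [2.234, 2.208, -0.0]
ft_force: [-0.6, 0.8, -1.5]
grip_width: 0.139
```

Emit:
move_arm(
  dp=[
    [0,0,0.05],
    [0,0,0.12],
    [-0.06,0,0.12],
    [-0.12,0,0.12],
    [-0.12,0,0.12],
  ],
  turn=[0,0,0,0,0],
  jaw=[-0.8,-0.8,-0.8,-0.8,-0.8],
)

```text
time: 12.9
position: [0.5304, -0.118, 0.0516]
tool_rot: [2.232, 2.21, 0.004]
ft_force: [-0.7, 3.6, 4.8]
grip_width: 0.139
```

Emit:
move_arm(
  dp=[
    [-0.06,0,0],
    [-0.12,0,0],
    [-0.12,0,0],
    [-0.12,0,0],
    [-0.12,0,0],
  ],
  turn=[0,0,0,0,0],
  jaw=[-0.8,-0.8,-0.8,-0.8,-0.8],
)

```text
time: 13.4
position: [0.5305, -0.1192, 0.0518]
tool_rot: [-2.229, -2.212, -0.007]
ft_force: [-1.8, 8.2, 7.2]
grip_width: 0.139
```

Emit:
move_arm(
  dp=[
    [0.1,0,0],
    [0.1,0,0],
    [0.1,0,-1],
    [0.1,0,-2.5],
    [0.1,0,-4],
  ],
  turn=[0,0,0,0,0],
  jaw=[-0.2,-0.2,-0.2,-0.2,-0.2],
)

```text
time: 13.9
position: [0.5282, -0.1214, 0.1711]
tool_rot: [-2.234, -2.207, 0.002]
ft_force: [0.7, -1.2, -0.3]
grip_width: 0.39
```

Run:
```python
from h import *
im,o=boxes(); show(o)
b=[x for x in o if abs(x[1][0]-.472)<.06 and abs(x[1][1]+.299)<.06]
if b:
    p=b[0][1]; go(p[0],p[1],.037,np.degrees(p[2])%360-360)
```

```text
long x 462.4 y 289.4 yaw 131.9 err 0.078 conf 0.95 white True n 412
long x 501.1 y -414.2 yaw 35.5 err 0.100 conf 0.82 white True n 439
long x 472.5 y -302.6 yaw 293.2 err 0.334 conf 0.78 white True n 323
long x 341.1 y 303.6 yaw 256.1 err 0.118 conf 0.78 white True n 396
long x 373.9 y -140.2 yaw 258.9 err 0.812 conf 0.62 white False n 162
long x 591.0 y 302.9 yaw 73.4 err 0.703 conf 0.28 white True n 252
short x 533.4 y 534.7 yaw 118.7 err 0.165 conf 0.82 white False n 287
short x 337.6 y -304.5 yaw 287.8 err 0.086 conf 0.57 white True n 291
short x 588.2 y 294.3 yaw 87.6 err 0.143 conf 0.55 white True n 261
short x 503.5 y 418.2 yaw 261.9 err 0.110 conf 0.52 white True n 271
dp [-6.03 -1.91  4.57] turn 13.22 | at [ 531.2 -122.   173.8] jaw ang -0.7 az -12.9
```

Emit:
move_arm(
  dp=[
    [-1.5,-0.3,0],
    [-3,-0.9,0],
    [-4.5,-1.4,0],
    [-5.9,-1.9,0],
    [-5.93,-1.9,0],
  ],
  turn=[1.6,3.2,4.8,6.4,8],
  jaw=[-0.1,-0.1,-0.1,-0.1,-0.1],
)

```text
time: 14.55
position: [0.4646, -0.3062, 0.1682]
tool_rot: [-2.866, -1.286, 0.009]
ft_force: [0.5, -0.5, -0.9]
grip_width: 0.449
```

Emit:
move_arm(
  dp=[
    [0,0,0.5],
    [0,0,1.5],
    [0,0,2.5],
    [0,0,3],
    [0,0,3],
  ],
  turn=[1.6,3.2,4.8,5.8,5.8],
  jaw=[-0.1,-0.1,-0.1,-0.1,-0.1],
)

```text
time: 15.05
position: [0.4668, -0.2967, 0.0762]
tool_rot: [-3.087, -0.554, 0.01]
ft_force: [-0.7, -0.3, -0.4]
grip_width: 0.449
```

Run:
```python
from h import *
go(.4725,-.2995,.038,-69.7)
```

```text
dp [0.15 0.16 1.27] turn 0.01 | at [ 466.8 -296.7   76.2] jaw ang -69.7 az -32.4
```

Emit:
move_arm(
  dp=[
    [0.15,0.16,0.3],
    [0.15,0.16,0.8],
    [0.15,0.16,1.27],
    [0.15,0.16,1.27],
    [0.15,0.16,1.27],
  ],
  turn=[0,0,0,0,0],
  jaw=[-0.1,-0.1,-0.1,-0.1,-0.1],
)

```text
time: 15.55
position: [0.4757, -0.3006, 0.042]
tool_rot: [-3.091, -0.556, 0.001]
ft_force: [-0.4, -1.2, 0.2]
grip_width: 0.453
```

Emit:
move_arm(
  dp=[
    [0,0,0],
    [0,0,0],
    [0,0,0],
    [0,0,0],
    [0,0,0],
  ],
  turn=[0,0,0,0,0],
  jaw=[-0.8,-0.8,-0.8,-0.8,-0.8],
)

```text
time: 16.05
position: [0.476, -0.2999, 0.0427]
tool_rot: [-3.091, -0.556, 0.001]
ft_force: [-1.1, 3.3, 3.8]
grip_width: 0.137
```

Emit:
move_arm(
  dp=[
    [0,0,-0.5],
    [0,0,-1.5],
    [0,0,-2.5],
    [0,0,-3.5],
    [0,0,-3.7],
  ],
  turn=[0,0,0,-1.6,-3.2],
  jaw=[-0.8,-0.8,-0.8,-0.8,-0.8],
)

```text
time: 16.55
position: [0.4783, -0.3024, 0.1585]
tool_rot: [2.975, 0.987, 0.007]
ft_force: [0.6, -0.2, -3.3]
grip_width: 0.135
```

Emit:
move_arm(
  dp=[
    [0,0,0],
    [0,0,0],
    [0,0,0],
    [0,0,0],
    [0,0,0],
  ],
  turn=[-1.6,-3.2,-4.8,-6.4,-8],
  jaw=[-0.8,-0.8,-0.8,-0.8,-0.8],
)

```text
time: 17.05
position: [0.4759, -0.3013, 0.1542]
tool_rot: [2.463, 1.948, -0.001]
ft_force: [-0.4, 0.3, -2.6]
grip_width: 0.139
```

Run:
```python
from h import *
go(.528,-.068,.149,-0.6)
```

```text
dp [ 7.97 -0.1   0.17] turn -2.54 | at [ 475.9 -301.3  154.2] jaw ang -13.3 az -32.3
```

Emit:
move_arm(
  dp=[
    [1.5,0,0],
    [3,0,0],
    [4.6,-0.05,0],
    [6.2,-0.1,0],
    [7.7,-0.1,0],
  ],
  turn=[-0.5,-1,-1.6,-2.2,-2.54],
  jaw=[-0.8,-0.8,-0.8,-0.8,-0.8],
)

```text
time: 17.55
position: [0.5278, -0.0739, 0.1544]
tool_rot: [2.236, 2.204, -0.0]
ft_force: [0.4, 0.1, -2.0]
grip_width: 0.138
```

Emit:
move_arm(
  dp=[
    [0.3,0,0],
    [0.3,0,0],
    [0.3,0,0.5],
    [0.3,0,1],
    [0.3,0,1],
  ],
  turn=[0,0,0,0,0],
  jaw=[-0.8,-0.8,-0.8,-0.8,-0.8],
)

```text
time: 18.05
position: [0.525, -0.0685, 0.12]
tool_rot: [-2.239, -2.196, 0.006]
ft_force: [0.4, 0.6, -2.9]
grip_width: 0.134
```

Run:
```python
from h import *
go(.528,-.066,.057,-0.6)
```

```text
dp [0.08 0.11 2.1 ] turn -0.10 | at [525.  -68.5 120. ] jaw ang -1.1 az -7.4
```

Emit:
move_arm(
  dp=[
    [0.1,0.1,0],
    [0.1,0.1,0.5],
    [0.1,0.1,1.1],
    [0.1,0.1,1.6],
    [0.1,0.1,1.8],
  ],
  turn=[-0.1,-0.1,-0.1,-0.1,-0.1],
  jaw=[-0.8,-0.8,-0.8,-0.8,-0.8],
)

```text
time: 18.55
position: [0.5295, -0.0636, 0.0673]
tool_rot: [-2.228, -2.211, 0.003]
ft_force: [-0.3, -0.6, -2.9]
grip_width: 0.14
```

Emit:
move_arm(
  dp=[
    [0,0,0.1],
    [0,0,0.2],
    [0,0,0.25],
    [0,0,0.3],
    [0,0,0.32],
  ],
  turn=[0,0,0,0,0],
  jaw=[-0.8,-0.8,-0.8,-0.8,-0.8],
)

```text
time: 19.05
position: [0.531, -0.0637, 0.0601]
tool_rot: [2.229, 2.213, 0.0]
ft_force: [-0.5, -0.6, -3.0]
grip_width: 0.136
```

Emit:
move_arm(
  dp=[
    [-0.06,0,0.03],
    [-0.12,0,0.05],
    [-0.18,0,0.05],
    [-0.22,0,0.05],
    [-0.22,0,0.05],
  ],
  turn=[0,0,0,0,0],
  jaw=[-0.8,-0.8,-0.8,-0.8,-0.8],
)

```text
time: 19.55
position: [0.5307, -0.069, 0.0584]
tool_rot: [-2.228, -2.213, -0.002]
ft_force: [-1.2, 3.2, -1.5]
grip_width: 0.143
```

Emit:
move_arm(
  dp=[
    [0,0,0.06],
    [0,0,0.1],
    [-0.06,0,0.1],
    [-0.12,0,0.1],
    [-0.15,0,0.1],
  ],
  turn=[0,0,0,0,0],
  jaw=[-0.8,-0.8,-0.8,-0.8,-0.8],
)

```text
time: 20.05
position: [0.5321, -0.0693, 0.0568]
tool_rot: [-2.225, -2.215, -0.009]
ft_force: [-1.9, 14.2, 8.3]
grip_width: 0.139
```

Emit:
move_arm(
  dp=[
    [0,0,0],
    [0,0,0],
    [0,0,0],
    [0,0,0],
    [0,0,0],
  ],
  turn=[0,0,0,0,0],
  jaw=[-0.8,-0.8,-0.8,-0.8,-0.8],
)

```text
time: 20.55
position: [0.5322, -0.0693, 0.0568]
tool_rot: [-2.225, -2.215, -0.009]
ft_force: [-1.0, 11.8, 7.3]
grip_width: 0.134
```

Emit:
move_arm(
  dp=[
    [0.1,0,0],
    [0.1,0,0],
    [0.1,0,-1],
    [0.1,0,-2.5],
    [0.1,0,-3.6],
  ],
  turn=[0,0,0,0,0],
  jaw=[-0.2,-0.2,-0.2,-0.2,-0.2],
)

```text
time: 21.05
position: [0.5311, -0.0735, 0.1655]
tool_rot: [2.23, 2.209, -0.0]
ft_force: [1.3, -0.6, -0.5]
grip_width: 0.389
```

Run:
```python
from h import *
im,o=boxes(); show(o)
b=[x for x in o if abs(x[1][0]-.462)<.06 and abs(x[1][1]-.289)<.06]
p=b[0][1]; go(p[0],p[1],.040,np.degrees(p[2])-180)
cv2.imwrite("pics/m3.png",crop(im,205,100,130,140,4))
```

```text
long x 500.9 y -413.9 yaw 34.7 err 0.151 conf 0.75 white True n 418
long x 462.7 y 289.5 yaw 134.2 err 0.147 conf 0.65 white True n 384
long x 341.4 y 303.3 yaw 255.3 err 0.113 conf 0.65 white True n 399
short x 587.7 y 294.5 yaw 88.2 err 0.095 conf 0.74 white True n 274
short x 337.0 y -304.2 yaw 289.8 err 0.089 conf 0.72 white True n 327
short x 533.6 y 533.9 yaw 121.5 err 0.095 conf 0.52 white True n 330
short x 503.5 y 419.1 yaw 261.8 err 0.097 conf 0.50 white True n 272
dp [12.1  -2.46  4.14] turn 9.05 | at [532.5 -73.7 165.9] jaw ang -0.5 az -7.9
```

View pics/m3.png

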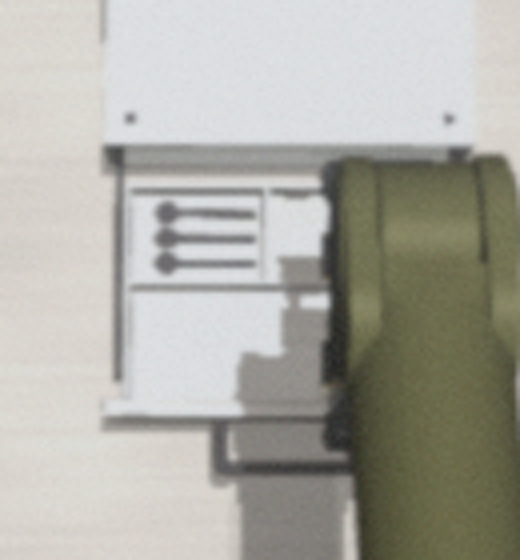

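The arm hides the packed boxes at right. The drawer's divider is at crop row 287 (was 291), so the drawer has crept about 2–3 mm inward.

Emit:
move_arm(
  dp=[
    [1.6,-0.3,0],
    [3.2,-0.6,0],
    [4.8,-0.9,0],
    [6.4,-1.3,0],
    [8,-1.6,0],
  ],
  turn=[0,0,0,0,0],
  jaw=[-0.1,-0.1,-0.1,-0.1,-0.1],
)

```text
time: 21.7
position: [0.4834, 0.1687, 0.162]
tool_rot: [2.231, 2.211, -0.004]
ft_force: [1.4, 0.4, -0.7]
grip_width: 0.448
```

Emit:
move_arm(
  dp=[
    [1.6,-0.3,0],
    [3.2,-0.6,0],
    [4.1,-0.85,0],
    [4.1,-0.85,0],
    [4.1,-0.85,1],
  ],
  turn=[1.6,3.2,4.8,6.4,8],
  jaw=[-0.1,-0.1,-0.1,-0.1,-0.1],
)

```text
time: 22.2
position: [0.4613, 0.2946, 0.1349]
tool_rot: [-2.842, -1.339, -0.009]
ft_force: [0.4, -0.6, -0.0]
grip_width: 0.451
```

Emit:
move_arm(
  dp=[
    [0,0,0.5],
    [0,0,1],
    [0,0,1.5],
    [0,0,2],
    [0,0,2],
  ],
  turn=[1.4,1.4,1.4,1.4,1.4],
  jaw=[-0.1,-0.1,-0.1,-0.1,-0.1],
)

```text
time: 22.7
position: [0.4586, 0.2905, 0.0708]
tool_rot: [2.916, 1.169, -0.007]
ft_force: [-0.4, -0.4, 0.3]
grip_width: 0.451
```

Run:
```python
from h import *
go(.463,.2895,.040,-47.5)
```

```text
dp [0.09 0.13 1.03] turn 0.24 | at [458.6 290.5  70.8] jaw ang -46.3 az 32.4
```

Emit:
move_arm(
  dp=[
    [0.1,0.13,0.3],
    [0.1,0.13,0.8],
    [0.1,0.13,1.05],
    [0.1,0.13,1.05],
    [0.1,0.13,1.05],
  ],
  turn=[0.24,0.24,0.24,0.24,0.24],
  jaw=[-0.1,-0.1,-0.1,-0.1,-0.1],
)

```text
time: 23.2
position: [0.4646, 0.2912, 0.0417]
tool_rot: [-2.928, -1.138, 0.0]
ft_force: [-0.1, -0.3, -0.3]
grip_width: 0.445
```

Emit:
move_arm(
  dp=[
    [0,0,0],
    [0,0,0],
    [0,0,0],
    [0,0,0],
    [0,0,0],
  ],
  turn=[0,0,0,0,0],
  jaw=[-0.8,-0.8,-0.8,-0.8,-0.8],
)

```text
time: 23.7
position: [0.4654, 0.2907, 0.0421]
tool_rot: [2.928, 1.137, 0.001]
ft_force: [0.9, -0.7, 1.2]
grip_width: 0.138
```

Emit:
move_arm(
  dp=[
    [0,0,-0.5],
    [0,0,-1.5],
    [0,0,-2.5],
    [0,0,-3.5],
    [0,0,-3.7],
  ],
  turn=[0,0,0,-1.6,-3.2],
  jaw=[-0.8,-0.8,-0.8,-0.8,-0.8],
)

```text
time: 24.2
position: [0.4661, 0.2929, 0.1572]
tool_rot: [2.736, 1.542, 0.009]
ft_force: [0.6, 0.5, -2.7]
grip_width: 0.135
```

Emit:
move_arm(
  dp=[
    [0,0,0],
    [0,0,0],
    [0,0,0],
    [0,0,0],
    [0,0,0],
  ],
  turn=[-1.6,-3.2,-4.8,-6.1,-6.1],
  jaw=[-0.8,-0.8,-0.8,-0.8,-0.8],
)

```text
time: 24.7
position: [0.4643, 0.2911, 0.1532]
tool_rot: [-2.241, -2.202, 0.0]
ft_force: [-0.1, -0.1, -2.3]
grip_width: 0.134
```

Run:
```python
from h import *
go(.531,-.022,.149,-0.6)
```

```text
dp [-10.4    2.41   0.14] turn -0.08 | at [464.3 291.1 153.2] jaw ang -1.0 az 32.1
```

Emit:
move_arm(
  dp=[
    [-1.5,0.3,0],
    [-3.1,0.7,0],
    [-4.7,1,0],
    [-6.3,1.4,0],
    [-7.8,1.8,0],
  ],
  turn=[0,0,0,-0.08,-0.08],
  jaw=[-0.8,-0.8,-0.8,-0.8,-0.8],
)

```text
time: 25.2
position: [0.5145, 0.0539, 0.1535]
tool_rot: [2.237, 2.204, -0.0]
ft_force: [0.9, 0.6, -3.2]
grip_width: 0.137
```

Emit:
move_arm(
  dp=[
    [-1.5,0.3,0],
    [-2.6,0.6,0],
    [-2.6,0.6,0],
    [-2.6,0.6,0.5],
    [-2.6,0.6,1],
  ],
  turn=[0,0,0,0,0],
  jaw=[-0.8,-0.8,-0.8,-0.8,-0.8],
)

```text
time: 25.7
position: [0.5314, -0.0206, 0.1221]
tool_rot: [2.234, 2.209, 0.001]
ft_force: [-0.3, 0.4, -3.3]
grip_width: 0.135
```

Run:
```python
from h import *
go(.531,-.022,.056,-0.6)
```

```text
dp [-0.05 -0.01  2.2 ] turn -0.01 | at [531.4 -20.6 122.1] jaw ang -0.6 az -2.2
```

Emit:
move_arm(
  dp=[
    [-0.03,0,0.3],
    [-0.03,0,0.9],
    [-0.03,0,1.4],
    [-0.03,0,1.8],
    [-0.03,0,1.95],
  ],
  turn=[0,0,0,0,0],
  jaw=[-0.8,-0.8,-0.8,-0.8,-0.8],
)

```text
time: 26.2
position: [0.5304, -0.0225, 0.0625]
tool_rot: [-2.231, -2.208, 0.002]
ft_force: [0.5, -0.6, -2.2]
grip_width: 0.136
```

Emit:
move_arm(
  dp=[
    [0,0,0.1],
    [0,0,0.2],
    [0,0,0.25],
    [0,0,0.3],
    [0,0,0.3],
  ],
  turn=[0,0,0,0,0],
  jaw=[-0.8,-0.8,-0.8,-0.8,-0.8],
)

```text
time: 26.7
position: [0.533, -0.0226, 0.0568]
tool_rot: [2.232, 2.208, 0.003]
ft_force: [-0.4, 0.6, 4.8]
grip_width: 0.137
```

Emit:
move_arm(
  dp=[
    [-0.06,0,0.05],
    [-0.12,0,0.1],
    [-0.18,0,0.1],
    [-0.22,0,0.1],
    [-0.22,0,0.1],
  ],
  turn=[0,0,0,0,0],
  jaw=[-0.8,-0.8,-0.8,-0.8,-0.8],
)

```text
time: 27.2
position: [0.5362, -0.0248, 0.0568]
tool_rot: [2.229, 2.209, 0.015]
ft_force: [-1.5, 8.2, 18.0]
grip_width: 0.136
```

Emit:
move_arm(
  dp=[
    [0,0,-0.13],
    [0,0,-0.13],
    [-0.06,0,-0.13],
    [-0.1,0,-0.13],
    [-0.1,0,-0.13],
  ],
  turn=[0,0,0,0,0],
  jaw=[-0.8,-0.8,-0.8,-0.8,-0.8],
)

```text
time: 27.7
position: [0.5326, -0.0281, 0.0571]
tool_rot: [-2.23, -2.211, -0.009]
ft_force: [-0.2, 9.2, 5.1]
grip_width: 0.136
```

Run:
```python
from h import *
go(.531,-.0275,.056,-0.6)
```

```text
dp [ 0.02 -0.05  0.04] turn 0.02 | at [532.6 -28.1  57.1] jaw ang -0.5 az -3.0
```

Emit:
move_arm(
  dp=[
    [0.1,0,0],
    [0.1,0,0],
    [0.1,0,-1],
    [0.1,0,-2.5],
    [0.1,0,-3.6],
  ],
  turn=[0,0,0,0,0],
  jaw=[-0.2,-0.2,-0.2,-0.2,-0.2],
)

```text
time: 28.2
position: [0.5315, -0.0311, 0.1659]
tool_rot: [2.235, 2.206, -0.001]
ft_force: [0.6, -0.8, -0.1]
grip_width: 0.386
```

Run:
```python
from h import *
im,o=boxes(); show(o)
go(.502,-.414,.040,-55.2)
cv2.imwrite("pics/m4.png",crop(im,205,100,130,140,4))
```

```text
long x 341.4 y 302.8 yaw 255.5 err 0.062 conf 0.97 white True n 430
long x 501.2 y -414.3 yaw 34.4 err 0.134 conf 0.80 white True n 424
short x 533.3 y 536.2 yaw 115.2 err 0.209 conf 0.88 white False n 275
short x 503.4 y 419.0 yaw 261.7 err 0.093 conf 0.85 white True n 285
short x 338.5 y -305.5 yaw 287.5 err 0.209 conf 0.70 white True n 256
short x 587.9 y 291.5 yaw 86.8 err 0.141 conf 0.49 white True n 266
dp [-12.76  -0.88   4.24] turn 10.89 | at [532.9 -31.2 166.3] jaw ang -0.8 az -3.4
```

View pics/m4.png

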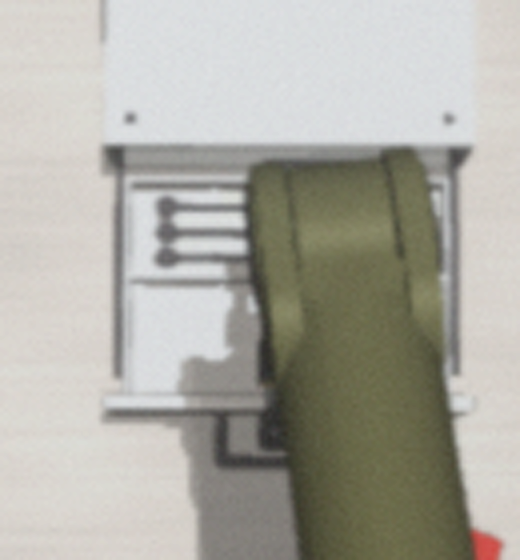

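The drawer has crept about 6.5 mm inward in all (divider at crop row 282, bar row 462). I'll use .535 as the bay centre in x from here on.

Emit:
move_arm(
  dp=[
    [-1.6,-0.1,-0.5],
    [-3.2,-0.2,-1],
    [-4.8,-0.3,-1],
    [-6.4,-0.4,-1],
    [-8,-0.5,-1],
  ],
  turn=[0,0,0,0,0],
  jaw=[0.05,0.05,0.05,0.05,0.05],
)

```text
time: 28.85
position: [0.5118, -0.2722, 0.1925]
tool_rot: [-2.234, -2.206, 0.003]
ft_force: [1.0, 0.3, 0.3]
grip_width: 0.519
```

Emit:
move_arm(
  dp=[
    [-1.6,-0.1,0],
    [-3.2,-0.2,0],
    [-4.76,-0.38,0],
    [-4.76,-0.38,0],
    [-4.76,-0.38,0],
  ],
  turn=[1.6,3.2,4.8,6.4,8],
  jaw=[0.05,0.05,0.05,0.05,0.05],
)

```text
time: 29.35
position: [0.4979, -0.4148, 0.1911]
tool_rot: [-2.859, -1.294, 0.005]
ft_force: [1.0, 1.1, 0.3]
grip_width: 0.524
```

Emit:
move_arm(
  dp=[
    [0,0,1],
    [0,0,2],
    [0,0,3],
    [0,0,4],
    [0,0,4],
  ],
  turn=[1.6,2.9,2.9,2.9,2.9],
  jaw=[0.05,0.05,0.05,0.05,0.05],
)

```text
time: 29.85
position: [0.4959, -0.41, 0.0673]
tool_rot: [-2.988, -0.937, 0.012]
ft_force: [-1.3, 0.2, 0.0]
grip_width: 0.525
```

Run:
```python
from h import *
go(.502,-.414,.042,-55.2)
```

```text
dp [0.09 0.24 0.84] turn 0.00 | at [ 495.9 -410.    67.3] jaw ang -55.2 az -39.6
```

Emit:
move_arm(
  dp=[
    [0.09,0.24,0.2],
    [0.09,0.24,0.6],
    [0.09,0.24,0.84],
    [0.09,0.24,0.84],
    [0.09,0.24,0.84],
  ],
  turn=[0,0,0,0,0],
  jaw=[0.05,0.05,0.05,0.05,0.05],
)

```text
time: 30.35
position: [0.5072, -0.4165, 0.0493]
tool_rot: [2.997, 0.941, 0.0]
ft_force: [-0.1, -0.2, 0.5]
grip_width: 0.527
```

Emit:
move_arm(
  dp=[
    [0,0,0],
    [0,0,0],
    [0,0,0],
    [0,0,0],
    [0,0,0],
  ],
  turn=[0,0,0,0,0],
  jaw=[-0.55,-0.55,-0.55,-0.55,-0.55],
)

```text
time: 30.85
position: [0.5072, -0.416, 0.0493]
tool_rot: [-2.997, -0.941, 0.0]
ft_force: [-1.3, 2.5, 2.6]
grip_width: 0.273
```

Emit:
move_arm(
  dp=[
    [0,0,-0.4],
    [0,0,-0.8],
    [1,-0.7,-0.8],
    [2,-1.3,-0.8],
    [2.7,-1.7,-0.8],
  ],
  turn=[0,0,0,0,0],
  jaw=[-0.55,-0.55,-0.55,-0.55,-0.55],
)

```text
time: 31.35
position: [0.5463, -0.3258, 0.0745]
tool_rot: [2.996, 0.943, 0.004]
ft_force: [0.9, 0.7, -2.0]
grip_width: 0.273
```

Emit:
move_arm(
  dp=[
    [0,0,0],
    [0,0,0.4],
    [0,0,0.8],
    [0,0,0.85],
    [0,0,0.85],
  ],
  turn=[0,0,0,0,0],
  jaw=[-0.55,-0.55,-0.55,-0.55,-0.55],
)

```text
time: 31.85
position: [0.5427, -0.3291, 0.0467]
tool_rot: [-2.997, -0.937, 0.004]
ft_force: [-0.9, 0.5, -0.6]
grip_width: 0.271
```

Emit:
move_arm(
  dp=[
    [0,0,0],
    [0,0,0],
    [0,0,-0.5],
    [0,0,-1],
    [0,0,-1.3],
  ],
  turn=[0,0,0,0,-1.6],
  jaw=[-0.05,-0.05,-0.05,-0.05,-0.05],
)

```text
time: 32.35
position: [0.546, -0.3291, 0.0896]
tool_rot: [2.92, 1.15, 0.003]
ft_force: [0.2, 1.4, 0.2]
grip_width: 0.466
```

Emit:
move_arm(
  dp=[
    [0,0,0],
    [0,0,0],
    [0,0,0],
    [0,0,0],
    [0,0,0],
  ],
  turn=[-1.6,-3.2,-4.8,-6.4,-8],
  jaw=[-0.1,-0.1,-0.1,-0.1,-0.1],
)

```text
time: 32.85
position: [0.5454, -0.329, 0.0886]
tool_rot: [2.348, 2.083, 0.001]
ft_force: [-0.4, 1.2, 0.4]
grip_width: 0.451
```

Emit:
move_arm(
  dp=[
    [0,0,0],
    [0,0,0],
    [0,0,0],
    [0,0,0],
    [0,0,0],
  ],
  turn=[-1.6,-3.2,-4.8,-6.4,-8],
  jaw=[-0.1,-0.1,-0.1,-0.1,-0.1],
)

```text
time: 33.35
position: [0.5453, -0.3291, 0.0886]
tool_rot: [1.494, 2.761, -0.001]
ft_force: [-0.3, 0.5, 0.9]
grip_width: 0.451
```

Run:
```python
from h import *
go(.541,-.3302,.042,35)
```

```text
dp [ 0.05 -0.14  1.55] turn -0.37 | at [ 545.3 -329.1   88.6] jaw ang 33.2 az -31.1
```

Emit:
move_arm(
  dp=[
    [0.05,-0.14,0.2],
    [0.05,-0.14,0.8],
    [0.05,-0.14,1.3],
    [0.05,-0.14,1.5],
    [0.05,-0.14,1.5],
  ],
  turn=[-0.37,-0.37,-0.37,-0.37,-0.37],
  jaw=[-0.1,-0.1,-0.1,-0.1,-0.1],
)

```text
time: 33.85
position: [0.5393, -0.3287, 0.0399]
tool_rot: [-1.457, -2.78, -0.001]
ft_force: [0.0, -0.2, 0.6]
grip_width: 0.449
```

Emit:
move_arm(
  dp=[
    [0,0,0],
    [0,0,0],
    [0,0,0],
    [0,0,0],
    [0,0,0],
  ],
  turn=[0,0,0,0,0],
  jaw=[-0.8,-0.8,-0.8,-0.8,-0.8],
)

```text
time: 34.35
position: [0.5402, -0.3296, 0.0419]
tool_rot: [1.458, 2.782, -0.001]
ft_force: [-0.8, 0.7, 1.0]
grip_width: 0.135
```

Emit:
move_arm(
  dp=[
    [0,0,-0.5],
    [0,0,-1.5],
    [0,0,-2.5],
    [0,0,-3.5],
    [0,0,-3.7],
  ],
  turn=[0,0,1.6,3.2,4.8],
  jaw=[-0.8,-0.8,-0.8,-0.8,-0.8],
)

```text
time: 34.85
position: [0.5425, -0.33, 0.1578]
tool_rot: [2.007, 2.408, 0.002]
ft_force: [0.2, -0.3, -2.2]
grip_width: 0.138
```

Emit:
move_arm(
  dp=[
    [0,0,0],
    [0,0,0],
    [0,0,0],
    [0,0,0],
    [0,0,0],
  ],
  turn=[1.6,2.3,2.3,2.3,2.3],
  jaw=[-0.8,-0.8,-0.8,-0.8,-0.8],
)

```text
time: 35.35
position: [0.5401, -0.3292, 0.1527]
tool_rot: [-2.235, -2.207, -0.0]
ft_force: [-0.3, 0.2, -2.3]
grip_width: 0.14
```

Run:
```python
from h import *
im,o=boxes(0); show(o); show(boxes(.014,im,("long",))[1])
go(.535,.021,.149,-0.6)
cv2.imwrite("pics/m5.png",crop(im,205,100,130,140,4))
```

```text
long x 537.4 y -72.8 yaw 359.6 err 0.055 conf 0.96 white True n 401
long x 534.8 y -26.4 yaw 179.7 err 0.059 conf 0.87 white True n 406
long x 341.3 y 303.2 yaw 255.7 err 0.062 conf 0.76 white True n 426
long x 497.0 y -232.8 yaw 282.7 err 1.000 conf 0.69 white True n 126
long x 538.3 y -116.4 yaw 177.8 err 0.187 conf 0.63 white True n 357
long x 371.3 y -139.3 yaw 255.3 err 0.086 conf 0.57 white False n 430
short x 533.3 y 534.7 yaw 117.7 err 0.102 conf 0.88 white False n 307
short x 504.2 y 419.3 yaw 263.6 err 0.077 conf 0.86 white True n 287
short x 338.4 y -304.9 yaw 287.2 err 0.079 conf 0.79 white True n 321
short x 588.5 y 294.2 yaw 84.8 err 0.154 conf 0.60 white True n 264
short x 539.7 y -73.0 yaw 2.6 err 0.298 conf 0.31 white True n 399
long x 536.2 y -71.9 yaw 359.6 err 0.064 conf 0.96 white True n 401
long x 532.9 y -25.9 yaw 179.8 err 0.062 conf 0.87 white True n 406
long x 341.6 y 300.6 yaw 255.6 err 0.072 conf 0.76 white True n 426
long x 514.4 y -229.3 yaw 282.7 err 1.000 conf 0.69 white True n 126
long x 536.8 y -114.8 yaw 177.6 err 0.209 conf 0.63 white True n 357
long x 371.5 y -137.8 yaw 255.0 err 0.088 conf 0.57 white False n 430
dp [11.67 -0.33  0.12] turn -0.03 | at [ 540.1 -329.3  152.5] jaw ang -0.8 az -31.4
```

View pics/m5.png

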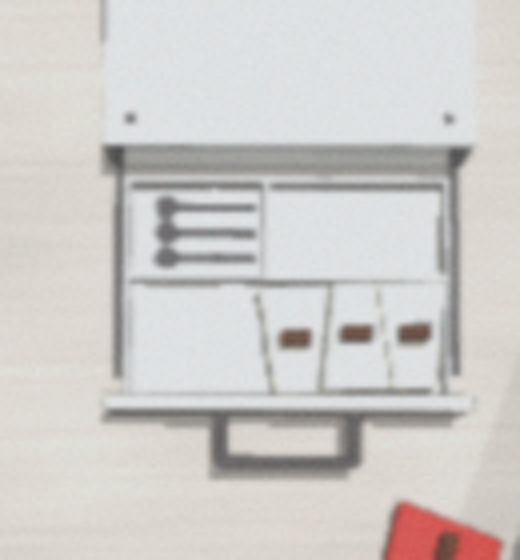

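Boxes 1–3 sit in the front bay, bars at crop (414,333), (356,333), (295,338). They alternate, with a gap of about 2 mm between the second and third.

Emit:
move_arm(
  dp=[
    [1.5,0,0],
    [3.1,-0.1,0],
    [4.7,-0.15,0],
    [6.3,-0.2,0],
    [7.9,-0.25,0],
  ],
  turn=[0,0,0,0,0],
  jaw=[-0.8,-0.8,-0.8,-0.8,-0.8],
)

```text
time: 36.05
position: [0.5357, -0.0904, 0.1527]
tool_rot: [2.236, 2.206, -0.0]
ft_force: [0.1, 0.3, -1.8]
grip_width: 0.136
```

Emit:
move_arm(
  dp=[
    [1.5,0,0],
    [3,-0.1,0],
    [3.85,-0.08,0],
    [3.85,-0.08,0.5],
    [3.85,-0.08,1],
  ],
  turn=[0,0,0,0,0],
  jaw=[-0.8,-0.8,-0.8,-0.8,-0.8],
)

```text
time: 36.55
position: [0.5355, 0.0235, 0.1222]
tool_rot: [2.234, 2.207, 0.0]
ft_force: [-0.2, -0.4, -2.9]
grip_width: 0.138
```

Emit:
move_arm(
  dp=[
    [0,0,0],
    [0,0,0.2],
    [0,0,0.4],
    [0,0,0.6],
    [0,0,0.6],
  ],
  turn=[0,0,0,0,0],
  jaw=[-0.8,-0.8,-0.8,-0.8,-0.8],
)

```text
time: 37.05
position: [0.5346, 0.0229, 0.1036]
tool_rot: [-2.237, -2.205, 0.002]
ft_force: [0.0, 0.2, -2.8]
grip_width: 0.136
```

Run:
```python
from h import *
go(.535,.0235,.056,-0.6)
```

```text
dp [0.02 0.02 1.59] turn -0.05 | at [534.6  22.9 103.6] jaw ang -0.8 az 2.4
```

Emit:
move_arm(
  dp=[
    [0.02,0.02,0.4],
    [0.02,0.02,0.9],
    [0.02,0.02,1.3],
    [0.02,0.02,1.5],
    [0.02,0.02,1.5],
  ],
  turn=[0,0,0,0,0],
  jaw=[-0.8,-0.8,-0.8,-0.8,-0.8],
)

```text
time: 37.55
position: [0.5347, 0.024, 0.058]
tool_rot: [-2.235, -2.205, 0.003]
ft_force: [-1.0, 0.4, -1.4]
grip_width: 0.141
```

Emit:
move_arm(
  dp=[
    [-0.07,0,0],
    [-0.14,0,0],
    [-0.2,0,0],
    [-0.25,0,0],
    [-0.3,0,0],
  ],
  turn=[0,0,0,0,0],
  jaw=[-0.8,-0.8,-0.8,-0.8,-0.8],
)

```text
time: 38.05
position: [0.5362, 0.0168, 0.0603]
tool_rot: [-2.236, -2.206, -0.004]
ft_force: [-1.4, 6.2, 1.2]
grip_width: 0.138
```

Emit:
move_arm(
  dp=[
    [0,0,0.05],
    [0,0,0.1],
    [0,0,0.1],
    [0,0,0.1],
    [0,0,0.1],
  ],
  turn=[0,0,0,0,0],
  jaw=[-0.8,-0.8,-0.8,-0.8,-0.8],
)

```text
time: 38.55
position: [0.536, 0.0168, 0.0569]
tool_rot: [-2.235, -2.207, -0.004]
ft_force: [-0.1, 4.8, 0.7]
grip_width: 0.137
```

Emit:
move_arm(
  dp=[
    [-0.05,0,0.05],
    [-0.1,0,0.08],
    [-0.12,0,0.08],
    [-0.12,0,0.08],
    [-0.12,0,0.08],
  ],
  turn=[0,0,0,0,0],
  jaw=[-0.8,-0.8,-0.8,-0.8,-0.8],
)

```text
time: 39.05
position: [0.537, 0.0165, 0.0559]
tool_rot: [-2.232, -2.208, -0.01]
ft_force: [0.1, 10.2, 6.8]
grip_width: 0.135
```

Emit:
move_arm(
  dp=[
    [0.05,0,0],
    [0.05,0,0],
    [0.05,0,-1],
    [0.05,0,-2.5],
    [0.05,0,-3.6],
  ],
  turn=[0,0,0,0,0],
  jaw=[-0.2,-0.2,-0.2,-0.2,-0.2],
)

```text
time: 39.55
position: [0.5359, 0.0114, 0.1641]
tool_rot: [2.237, 2.203, -0.001]
ft_force: [0.2, 0.6, -0.4]
grip_width: 0.386
```

Run:
```python
from h import *
im,o=boxes(0); show(o)
go(.3425,.303,.15,75.9)
```

```text
long x 536.9 y -118.2 yaw 179.1 err 0.162 conf 0.81 white True n 366
long x 341.8 y 303.0 yaw 254.3 err 0.079 conf 0.79 white True n 427
long x 369.5 y -152.1 yaw 254.5 err 0.493 conf 0.63 white False n 281
long x 544.0 y -106.7 yaw 18.1 err 2.833 conf 0.44 white True n 98
short x 503.5 y 419.4 yaw 261.9 err 0.104 conf 0.79 white True n 273
short x 337.9 y -303.8 yaw 287.1 err 0.076 conf 0.77 white True n 308
short x 587.7 y 294.4 yaw 88.3 err 0.120 conf 0.59 white True n 268
short x 532.3 y 534.9 yaw 120.1 err 0.114 conf 0.56 white False n 305
dp [ 9.62 -6.64  0.43] turn -15.36 | at [537.2  11.3 164.4] jaw ang -0.9 az 1.2
```

Emit:
move_arm(
  dp=[
    [1.3,-0.8,0],
    [2.6,-1.7,0],
    [3.9,-2.6,0],
    [5.2,-3.5,0],
    [6.4,-4.4,0],
  ],
  turn=[0,0,0,0,0],
  jaw=[-0.1,-0.1,-0.1,-0.1,-0.1],
)

```text
time: 40.2
position: [0.4045, 0.2067, 0.1608]
tool_rot: [-2.238, -2.205, 0.003]
ft_force: [1.2, 0.6, 0.4]
grip_width: 0.451
```

Emit:
move_arm(
  dp=[
    [1.3,-0.9,0],
    [2.6,-1.8,0],
    [3.22,-2.24,0],
    [3.22,-2.24,0],
    [3.22,-2.24,0],
  ],
  turn=[-1.6,-3.2,-4.8,-6.4,-8],
  jaw=[-0.1,-0.1,-0.1,-0.1,-0.1],
)

```text
time: 40.7
position: [0.3395, 0.3035, 0.1609]
tool_rot: [-1.337, -2.843, 0.004]
ft_force: [1.0, -1.0, -0.2]
grip_width: 0.453
```

Emit:
move_arm(
  dp=[
    [0,0,0.7],
    [0,0,1.5],
    [0,0,2.5],
    [0,0,3],
    [0,0,3],
  ],
  turn=[-1.6,-3.2,-4.8,-6.4,-7.36],
  jaw=[-0.1,-0.1,-0.1,-0.1,-0.1],
)

```text
time: 41.2
position: [0.3382, 0.3015, 0.0686]
tool_rot: [-0.375, -3.113, 0.006]
ft_force: [0.1, 1.0, 0.4]
grip_width: 0.449
```

Run:
```python
from h import *
go(.3425,.303,.042,75.6)
```

```text
dp [-0.13  0.09  0.88] turn 0.13 | at [338.2 301.5  68.6] jaw ang 76.3 az 41.7
```

Emit:
move_arm(
  dp=[
    [-0.1,0.09,0.2],
    [-0.1,0.09,0.6],
    [-0.1,0.09,0.9],
    [-0.1,0.09,0.9],
    [-0.1,0.09,0.9],
  ],
  turn=[0.1,0.1,0.1,0.1,0.1],
  jaw=[-0.1,-0.1,-0.1,-0.1,-0.1],
)

```text
time: 41.7
position: [0.3436, 0.3056, 0.0447]
tool_rot: [-0.396, -3.116, 0.001]
ft_force: [-0.0, 0.3, -0.3]
grip_width: 0.453
```

Emit:
move_arm(
  dp=[
    [0,0,0],
    [0,0,0],
    [0,0,0],
    [0,0,0],
    [0,0,0],
  ],
  turn=[0,0,0,0,0],
  jaw=[-0.8,-0.8,-0.8,-0.8,-0.8],
)

```text
time: 42.2
position: [0.344, 0.3051, 0.0451]
tool_rot: [0.397, 3.116, -0.003]
ft_force: [-1.2, -2.6, 3.7]
grip_width: 0.137
```

Emit:
move_arm(
  dp=[
    [0,0,-0.5],
    [0,0,-1.5],
    [0,0,-2.5],
    [0,0,-3.5],
    [0,0,-3.7],
  ],
  turn=[0,0,1.6,3.2,4.8],
  jaw=[-0.8,-0.8,-0.8,-0.8,-0.8],
)

```text
time: 42.7
position: [0.3454, 0.3076, 0.1589]
tool_rot: [1.042, 2.959, 0.005]
ft_force: [0.3, 0.6, -2.2]
grip_width: 0.138
```

Emit:
move_arm(
  dp=[
    [0,0,0],
    [0,0,0],
    [0,0,0],
    [0,0,0],
    [0,0,0],
  ],
  turn=[1.6,3.2,4.8,6.4,8],
  jaw=[-0.8,-0.8,-0.8,-0.8,-0.8],
)

```text
time: 43.2
position: [0.3436, 0.306, 0.1557]
tool_rot: [-1.994, -2.427, 0.0]
ft_force: [0.1, 0.0, -2.7]
grip_width: 0.134
```

Run:
```python
from h import *
im,o=boxes(.014,None,("long",)); show(o)
go(.535,.069,.149,-0.6)
cv2.imwrite("pics/m6.png",crop(im,205,100,130,140,4))
```

```text
long x 533.1 y -27.2 yaw 179.6 err 0.086 conf 0.81 white True n 386
long x 372.2 y -138.0 yaw 256.0 err 0.091 conf 0.81 white False n 399
long x 536.2 y -72.5 yaw 359.6 err 0.111 conf 0.79 white True n 389
long x 537.1 y 17.6 yaw 359.5 err 0.051 conf 0.73 white True n 398
long x 365.0 y 200.2 yaw 140.4 err 1.000 conf 0.61 white True n 68
dp [-9.01  4.68  0.23] turn 2.42 | at [343.7 306.  155.8] jaw ang 11.5 az 41.7
```

View pics/m6.png

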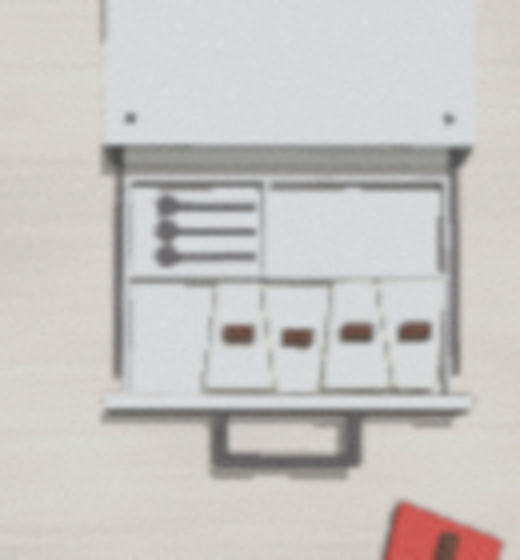

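Four long boxes are in place, bars at crop (414,331), (356,332), (297,338), (238,334). There is room left for the fifth at the left wall.

Emit:
move_arm(
  dp=[
    [-1.4,0.7,0],
    [-2.8,1.4,0],
    [-4.2,2.1,0],
    [-5.6,2.9,0],
    [-6.9,3.6,0],
  ],
  turn=[0,0,0,0,0],
  jaw=[-0.8,-0.8,-0.8,-0.8,-0.8],
)

```text
time: 43.8
position: [0.4924, 0.1225, 0.1559]
tool_rot: [1.984, 2.435, -0.0]
ft_force: [-1.4, -0.1, -2.3]
grip_width: 0.135
```

Emit:
move_arm(
  dp=[
    [-1.4,0.7,0],
    [-2.15,1.08,0],
    [-2.15,1.08,0],
    [-2.15,1.08,0.5],
    [-2.15,1.08,1],
  ],
  turn=[1.2,2.42,2.42,2.42,2.42],
  jaw=[-0.8,-0.8,-0.8,-0.8,-0.8],
)

```text
time: 44.3
position: [0.5349, 0.0693, 0.1249]
tool_rot: [-2.228, -2.214, -0.0]
ft_force: [-0.4, -0.0, -2.1]
grip_width: 0.134
```

Emit:
move_arm(
  dp=[
    [0,0,0],
    [0,0,0.2],
    [0,0,0.4],
    [0,0,0.6],
    [0,0,0.6],
  ],
  turn=[0,0,0,0,0],
  jaw=[-0.8,-0.8,-0.8,-0.8,-0.8],
)

```text
time: 44.8
position: [0.5351, 0.0679, 0.1073]
tool_rot: [-2.232, -2.21, 0.002]
ft_force: [0.5, -0.0, -2.4]
grip_width: 0.136
```

Run:
```python
from h import *
go(.5345,.067,.059,-0.6)
```

```text
dp [-0.03 -0.02  1.61] turn 0.01 | at [535.1  67.9 107.3] jaw ang -0.6 az 7.2
```

Emit:
move_arm(
  dp=[
    [-0.03,0,0.4],
    [-0.03,0,0.9],
    [-0.03,0,1.3],
    [-0.03,0,1.53],
    [-0.03,0,1.53],
  ],
  turn=[0,0,0,0,0],
  jaw=[-0.8,-0.8,-0.8,-0.8,-0.8],
)

```text
time: 45.3
position: [0.5348, 0.0671, 0.0608]
tool_rot: [-2.231, -2.209, 0.002]
ft_force: [0.4, 0.5, -1.6]
grip_width: 0.131
```

Emit:
move_arm(
  dp=[
    [-0.07,0,0],
    [-0.14,0,0],
    [-0.2,0,0],
    [-0.25,0,0],
    [-0.28,0,0],
  ],
  turn=[0,0,0,0,0],
  jaw=[-0.8,-0.8,-0.8,-0.8,-0.8],
)

```text
time: 45.8
position: [0.536, 0.0603, 0.0628]
tool_rot: [-2.232, -2.21, -0.004]
ft_force: [0.2, 4.9, -0.0]
grip_width: 0.135
```

Emit:
move_arm(
  dp=[
    [-0.05,0,0.05],
    [-0.1,0,0.1],
    [-0.1,0,0.15],
    [-0.1,0,0.15],
    [-0.1,0,0.15],
  ],
  turn=[0,0,0,0,0],
  jaw=[-0.8,-0.8,-0.8,-0.8,-0.8],
)

```text
time: 46.3
position: [0.537, 0.06, 0.0596]
tool_rot: [-2.23, -2.212, -0.01]
ft_force: [-0.2, 8.9, 4.8]
grip_width: 0.139
```

Emit:
move_arm(
  dp=[
    [0.05,0,0],
    [0.05,0,0],
    [0.05,0,-1],
    [0.05,0,-2.5],
    [0.05,0,-3.6],
  ],
  turn=[0,0,0,0,0],
  jaw=[-0.2,-0.2,-0.2,-0.2,-0.2],
)

```text
time: 46.8
position: [0.5359, 0.0562, 0.1677]
tool_rot: [2.233, 2.208, -0.0]
ft_force: [1.1, 0.6, 0.6]
grip_width: 0.39
```

Run:
```python
from h import *
im,o=boxes(0,None,("short",)); show(o)
b=[x[1] for x in o if abs(x[1][0]-.588)<.06 and abs(x[1][1]-.294)<.06]
p=b[0]; go(p[0]+.0015,p[1],.042,np.degrees(p[2]))
```

```text
short x 587.9 y 294.1 yaw 86.5 err 0.127 conf 0.84 white True n 274
short x 337.9 y -303.8 yaw 287.0 err 0.143 conf 0.74 white True n 271
short x 532.7 y 535.0 yaw 120.1 err 0.094 conf 0.64 white False n 309
short x 503.5 y 419.1 yaw 261.9 err 0.125 conf 0.55 white True n 265
dp [7.94 1.56 4.28] turn -17.43 | at [538.8  56.6 170.5] jaw ang -0.7 az 6.0
```

Emit:
move_arm(
  dp=[
    [1.6,0.3,0],
    [3.2,0.6,0],
    [4.8,0.9,0],
    [6.4,1.25,0],
    [7.9,1.56,0],
  ],
  turn=[0,0,0,-1,-2.4],
  jaw=[-0.1,-0.1,-0.1,-0.1,-0.1],
)

```text
time: 47.4
position: [0.5853, 0.2943, 0.1644]
tool_rot: [1.985, 2.433, -0.003]
ft_force: [-0.3, 0.3, 0.7]
grip_width: 0.449
```

Emit:
move_arm(
  dp=[
    [0,0,0],
    [0,0,0],
    [0,0,0],
    [0,0,0],
    [0,0,0],
  ],
  turn=[-1.6,-3.2,-4.8,-6.4,-8],
  jaw=[-0.1,-0.1,-0.1,-0.1,-0.1],
)

```text
time: 47.9
position: [0.585, 0.2923, 0.1643]
tool_rot: [-1.031, -2.967, 0.004]
ft_force: [-0.6, -0.4, -1.2]
grip_width: 0.452
```

Emit:
move_arm(
  dp=[
    [0,0,0.7],
    [0,0,1.5],
    [0,0,2.5],
    [0,0,3.3],
    [0,0,3.3],
  ],
  turn=[-1.6,-3.2,-4.8,-6.4,-7],
  jaw=[-0.1,-0.1,-0.1,-0.1,-0.1],
)

```text
time: 48.4
position: [0.5829, 0.2904, 0.0611]
tool_rot: [-0.093, -3.134, 0.008]
ft_force: [-0.2, -0.0, -0.4]
grip_width: 0.446
```

Run:
```python
from h import *
go(.5897,.2943,.042,86.8)
```

```text
dp [-0.22  0.15  0.63] turn -0.04 | at [582.9 290.4  61.1] jaw ang 86.6 az 26.5
```

Emit:
move_arm(
  dp=[
    [-0.16,0.1,0.2],
    [-0.16,0.1,0.5],
    [-0.16,0.1,0.63],
    [-0.16,0.1,0.63],
    [-0.16,0.1,0.63],
  ],
  turn=[0,0,0,0,0],
  jaw=[-0.1,-0.1,-0.1,-0.1,-0.1],
)

```text
time: 48.9
position: [0.5899, 0.2964, 0.048]
tool_rot: [0.099, 3.14, -0.0]
ft_force: [-1.0, 0.3, -0.4]
grip_width: 0.445
```

Emit:
move_arm(
  dp=[
    [0,0,0],
    [0,0,0],
    [0,0,0],
    [0,0,0],
    [0,0,0],
  ],
  turn=[0,0,0,0,0],
  jaw=[-0.8,-0.8,-0.8,-0.8,-0.8],
)

```text
time: 49.4
position: [0.5899, 0.296, 0.0478]
tool_rot: [0.099, 3.14, -0.001]
ft_force: [0.5, -0.2, -1.5]
grip_width: 0.138
```

Emit:
move_arm(
  dp=[
    [0,0,-0.5],
    [0,0,-1.5],
    [0,0,-2.5],
    [0,0,-3.5],
    [0,0,-3.7],
  ],
  turn=[0,0,1.6,3.2,4.8],
  jaw=[-0.8,-0.8,-0.8,-0.8,-0.8],
)

```text
time: 49.9
position: [0.591, 0.2986, 0.1641]
tool_rot: [0.756, 3.045, 0.008]
ft_force: [-0.4, 0.2, -0.9]
grip_width: 0.138
```

Emit:
move_arm(
  dp=[
    [0,0,0],
    [0,0,0],
    [0,0,0],
    [0,0,0],
    [0,0,0],
  ],
  turn=[1.6,3.2,4.8,6.4,8],
  jaw=[-0.8,-0.8,-0.8,-0.8,-0.8],
)

```text
time: 50.4
position: [0.5896, 0.2969, 0.1598]
tool_rot: [1.754, 2.606, 0.001]
ft_force: [-0.4, -0.5, -2.2]
grip_width: 0.135
```

Emit:
move_arm(
  dp=[
    [0,0,0],
    [0,0,0],
    [0,0,0],
    [0,0,0],
    [0,0,0],
  ],
  turn=[1.6,3.2,4.7,4.7,4.7],
  jaw=[-0.8,-0.8,-0.8,-0.8,-0.8],
)

```text
time: 50.9
position: [0.5897, 0.2968, 0.1595]
tool_rot: [2.238, 2.204, 0.001]
ft_force: [0.0, 0.5, -0.8]
grip_width: 0.135
```

Run:
```python
from h import *
im,o=boxes(.014,None,("long",)); show(o)
go(.622,-.113,.15,-0.6)
cv2.imwrite("pics/m7.png",crop(im,205,100,130,140,4))
```

```text
long x 538.7 y 61.7 yaw 178.5 err 0.107 conf 0.92 white True n 444
long x 372.2 y -137.6 yaw 256.0 err 0.084 conf 0.84 white False n 406
long x 535.7 y -117.1 yaw 179.4 err 0.108 conf 0.81 white True n 390
long x 533.5 y -27.3 yaw 179.5 err 0.102 conf 0.77 white True n 379
long x 536.0 y -72.5 yaw 0.1 err 0.106 conf 0.69 white True n 389
long x 536.8 y 17.3 yaw 358.2 err 0.052 conf 0.63 white True n 406
dp [-13.63   1.3    0.3 ] turn -0.07 | at [589.7 296.6 159.1] jaw ang -1.0 az 26.7
```

View pics/m7.png

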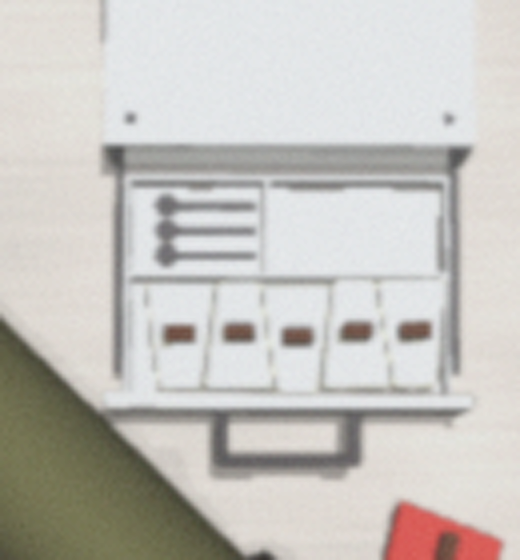

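All five long boxes are in, bars at crop (414,331), (356,331), (297,337), (238,332), (179,334), with alternating tapers. The rear bay spans columns 265–441 and rows 187–277.

Emit:
move_arm(
  dp=[
    [-1.5,0.1,0],
    [-3.1,0.3,0],
    [-4.7,0.4,0],
    [-6.3,0.6,0],
    [-7.9,0.8,0],
  ],
  turn=[0,0,0,0,0],
  jaw=[-0.8,-0.8,-0.8,-0.8,-0.8],
)

```text
time: 51.5
position: [0.6092, 0.0571, 0.159]
tool_rot: [2.24, 2.202, 0.0]
ft_force: [0.8, -0.6, -1.4]
grip_width: 0.134
```

Emit:
move_arm(
  dp=[
    [-1.6,0.1,0],
    [-3.2,0.3,0],
    [-4.6,0.4,0],
    [-5.73,0.48,0],
    [-5.73,0.48,0],
  ],
  turn=[0,0,0,0,0],
  jaw=[-0.8,-0.8,-0.8,-0.8,-0.8],
)

```text
time: 52.0
position: [0.62, -0.1219, 0.1581]
tool_rot: [2.251, 2.189, -0.005]
ft_force: [0.9, -0.3, -1.5]
grip_width: 0.133
```

Emit:
move_arm(
  dp=[
    [0,0,0.4],
    [0,0,0.8],
    [0,0,1.2],
    [0,0,1.5],
    [0,0,1.5],
  ],
  turn=[0,0,0,0,0],
  jaw=[-0.8,-0.8,-0.8,-0.8,-0.8],
)

```text
time: 52.5
position: [0.6191, -0.1122, 0.1116]
tool_rot: [-2.238, -2.2, 0.003]
ft_force: [-0.5, 0.1, -1.7]
grip_width: 0.137
```

Run:
```python
from h import *
go(.621,-.1135,.062,-0.6)
```

```text
dp [-0.04  0.07  1.65] turn -0.08 | at [ 619.1 -112.2  111.6] jaw ang -1.0 az -10.3
```

Emit:
move_arm(
  dp=[
    [-0.03,0.04,0.4],
    [-0.03,0.04,0.9],
    [-0.03,0.04,1.3],
    [-0.03,0.04,1.55],
    [-0.03,0.04,1.55],
  ],
  turn=[-0.08,-0.08,-0.08,-0.08,-0.08],
  jaw=[-0.8,-0.8,-0.8,-0.8,-0.8],
)

```text
time: 53.0
position: [0.6204, -0.1141, 0.0655]
tool_rot: [-2.233, -2.206, 0.002]
ft_force: [0.7, -0.7, -0.8]
grip_width: 0.134
```

Emit:
move_arm(
  dp=[
    [-0.07,0,0],
    [-0.14,0,0],
    [-0.2,0,0],
    [-0.25,0,0],
    [-0.25,0,0],
  ],
  turn=[0,0,0,0,0],
  jaw=[-0.8,-0.8,-0.8,-0.8,-0.8],
)

```text
time: 53.5
position: [0.6219, -0.1213, 0.0678]
tool_rot: [2.235, 2.208, 0.002]
ft_force: [-0.7, 1.0, -0.2]
grip_width: 0.135
```

Emit:
move_arm(
  dp=[
    [0,0,0.05],
    [0,0,0.1],
    [-0.05,0,0.13],
    [-0.05,0,0.13],
    [-0.05,0,0.13],
  ],
  turn=[0,0,0,0,0],
  jaw=[-0.8,-0.8,-0.8,-0.8,-0.8],
)

```text
time: 54.0
position: [0.6216, -0.1219, 0.0635]
tool_rot: [-2.233, -2.208, -0.002]
ft_force: [0.8, 3.3, 0.5]
grip_width: 0.137
```

Emit:
move_arm(
  dp=[
    [-0.05,0,0.05],
    [-0.08,0,0.08],
    [-0.08,0,0.08],
    [-0.08,0,0.08],
    [-0.08,0,0.08],
  ],
  turn=[0,0,0,0,0],
  jaw=[-0.8,-0.8,-0.8,-0.8,-0.8],
)

```text
time: 54.5
position: [0.6223, -0.1235, 0.0623]
tool_rot: [-2.234, -2.209, -0.004]
ft_force: [-0.0, 5.9, 5.2]
grip_width: 0.139
```

Emit:
move_arm(
  dp=[
    [0.05,0,0],
    [0.05,0,0],
    [0.05,0,-1],
    [0.05,0,-2.5],
    [0.05,0,-3.4],
  ],
  turn=[0,0,0,0,0],
  jaw=[-0.2,-0.2,-0.2,-0.2,-0.2],
)

```text
time: 55.0
position: [0.6222, -0.1259, 0.1656]
tool_rot: [2.234, 2.204, -0.0]
ft_force: [-0.3, -0.9, 0.8]
grip_width: 0.389
```

Run:
```python
from h import *
im,o=boxes(0,None,("short",)); show(o)
go(.505,.4192,.042,81.9)
```

```text
short x 533.3 y 533.1 yaw 117.7 err 0.100 conf 0.80 white False n 314
short x 503.5 y 419.1 yaw 261.9 err 0.075 conf 0.49 white True n 283
dp [18.13 -4.25  4.09] turn -16.54 | at [ 624.1 -125.9  167.7] jaw ang -0.8 az -11.4
```

Emit:
move_arm(
  dp=[
    [1.6,-0.35,0],
    [3.2,-0.75,0],
    [4.8,-1.1,0],
    [6.3,-1.5,0],
    [7.7,-1.8,0],
  ],
  turn=[0,0,0,0,0],
  jaw=[-0.1,-0.1,-0.1,-0.1,-0.1],
)

```text
time: 55.6
position: [0.5691, 0.1081, 0.162]
tool_rot: [2.235, 2.207, -0.003]
ft_force: [0.1, -0.1, 0.5]
grip_width: 0.452
```

Emit:
move_arm(
  dp=[
    [1.6,-0.35,0],
    [3.2,-0.75,0],
    [4.8,-1.1,0],
    [6.3,-1.5,0],
    [7.7,-1.8,0],
  ],
  turn=[0,0,0,0,0],
  jaw=[-0.1,-0.1,-0.1,-0.1,-0.1],
)

```text
time: 56.1
position: [0.5186, 0.3398, 0.1618]
tool_rot: [2.234, 2.207, -0.003]
ft_force: [1.6, 0.0, 0.2]
grip_width: 0.451
```

Emit:
move_arm(
  dp=[
    [1.4,-0.35,0],
    [2.73,-0.65,0],
    [2.73,-0.65,0],
    [2.73,-0.65,0],
    [2.73,-0.65,0],
  ],
  turn=[-1.6,-3.2,-4.8,-6.4,-8],
  jaw=[-0.1,-0.1,-0.1,-0.1,-0.1],
)

```text
time: 56.6
position: [0.501, 0.4204, 0.1613]
tool_rot: [1.336, 2.842, -0.004]
ft_force: [0.7, -0.3, -0.9]
grip_width: 0.449
```

Emit:
move_arm(
  dp=[
    [0,0,0.5],
    [0,0,1.2],
    [0,0,2],
    [0,0,2.8],
    [0,0,3],
  ],
  turn=[-1.6,-3.2,-4.8,-6.4,-8],
  jaw=[-0.1,-0.1,-0.1,-0.1,-0.1],
)

```text
time: 57.1
position: [0.5003, 0.4182, 0.0683]
tool_rot: [-0.285, -3.126, 0.009]
ft_force: [-0.1, -0.6, 0.2]
grip_width: 0.448
```

Run:
```python
from h import *
go(.505,.4192,.042,81.9)
```

```text
dp [-0.15  0.07  0.88] turn -0.46 | at [500.3 418.2  68.3] jaw ang 79.6 az 39.9
```

Emit:
move_arm(
  dp=[
    [-0.1,0.05,0.2],
    [-0.1,0.05,0.6],
    [-0.1,0.05,0.9],
    [-0.1,0.05,0.9],
    [-0.1,0.05,0.9],
  ],
  turn=[-0.46,-0.46,-0.46,-0.46,-0.46],
  jaw=[-0.1,-0.1,-0.1,-0.1,-0.1],
)

```text
time: 57.6
position: [0.5037, 0.422, 0.0457]
tool_rot: [-0.23, -3.133, 0.001]
ft_force: [0.5, -0.0, -0.2]
grip_width: 0.446
```

Emit:
move_arm(
  dp=[
    [0,0,0],
    [0,0,0],
    [0,0,0],
    [0,0,0],
    [0,0,0],
  ],
  turn=[0,0,0,0,0],
  jaw=[-0.8,-0.8,-0.8,-0.8,-0.8],
)

```text
time: 58.1
position: [0.5039, 0.4221, 0.046]
tool_rot: [0.23, 3.133, -0.001]
ft_force: [-0.1, 0.8, -1.5]
grip_width: 0.14
```

Emit:
move_arm(
  dp=[
    [0,0,-0.5],
    [0,0,-1.5],
    [0,0,-2.5],
    [0,0,-3.5],
    [0,0,-3.7],
  ],
  turn=[0,0,1.6,3.2,4.8],
  jaw=[-0.8,-0.8,-0.8,-0.8,-0.8],
)

```text
time: 58.6
position: [0.5044, 0.4247, 0.1623]
tool_rot: [0.883, 3.012, 0.01]
ft_force: [0.2, 0.5, -1.5]
grip_width: 0.133
```

Emit:
move_arm(
  dp=[
    [0,0,0],
    [0,0,0],
    [0,0,0],
    [0,0,0],
    [0,0,0],
  ],
  turn=[1.6,3.2,4.8,6.4,8],
  jaw=[-0.8,-0.8,-0.8,-0.8,-0.8],
)

```text
time: 59.1
position: [0.5035, 0.4228, 0.1581]
tool_rot: [-1.862, -2.53, -0.001]
ft_force: [0.5, -0.1, -0.7]
grip_width: 0.138
```

Emit:
move_arm(
  dp=[
    [0,0,0],
    [0,0,0],
    [0,0,0],
    [0,0,0],
    [0,0,0],
  ],
  turn=[1.6,3.2,3.7,3.7,3.7],
  jaw=[-0.8,-0.8,-0.8,-0.8,-0.8],
)

```text
time: 59.6
position: [0.5036, 0.4227, 0.1577]
tool_rot: [-2.237, -2.206, -0.001]
ft_force: [-0.4, -0.4, -1.5]
grip_width: 0.14
```

Run:
```python
from h import *
im,o=boxes(.014,None,("short",)); show(o)
show(boxes(.014,im,("long",))[1])
go(.622,-.0755,.16,-0.6)
cv2.imwrite("pics/m8.png",crop(im,205,100,130,140,4))
```

```text
short x 338.6 y -301.6 yaw 288.8 err 0.102 conf 0.80 white True n 293
short x 620.2 y -119.1 yaw 356.1 err 0.116 conf 0.57 white True n 263
long x 532.0 y -26.5 yaw 176.0 err 0.126 conf 0.89 white True n 387
long x 535.7 y -117.1 yaw 179.5 err 0.106 conf 0.74 white True n 391
long x 372.3 y -137.3 yaw 255.6 err 0.069 conf 0.71 white False n 408
long x 536.1 y -72.1 yaw 0.3 err 0.064 conf 0.69 white True n 402
long x 537.0 y 18.0 yaw 0.3 err 0.074 conf 0.66 white True n 388
long x 537.1 y 63.3 yaw 179.4 err 0.054 conf 0.57 white True n 398
long x 626.4 y -120.2 yaw 351.9 err 0.481 conf 0.29 white True n 288
dp [-16.54   4.19  -0.1 ] turn -0.05 | at [503.7 422.4 157.2] jaw ang -0.8 az 40.0
```

View pics/m8.png

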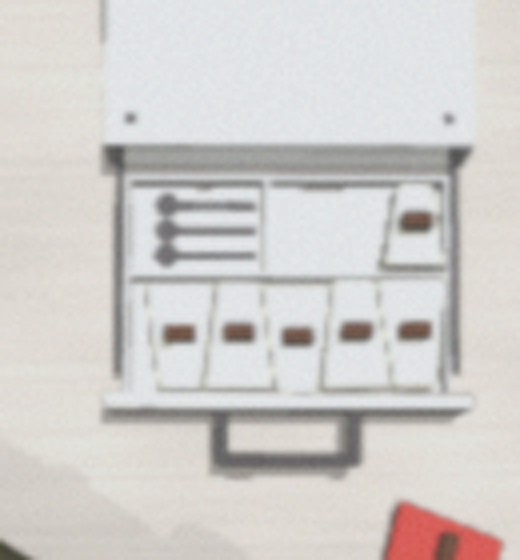

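The first short box is at the right of the rear bay, bar at crop (416,221). The five long boxes are unchanged.

Emit:
move_arm(
  dp=[
    [-1.5,0.35,0],
    [-3,0.75,0],
    [-4.5,1.1,0],
    [-6,1.5,0],
    [-7.5,1.9,0],
  ],
  turn=[0,0,0,0,0],
  jaw=[-0.8,-0.8,-0.8,-0.8,-0.8],
)

```text
time: 60.25
position: [0.5575, 0.1947, 0.1571]
tool_rot: [2.238, 2.205, 0.0]
ft_force: [1.1, 0.9, -1.3]
grip_width: 0.135
```

Emit:
move_arm(
  dp=[
    [-1.5,0.35,0],
    [-3,0.75,0],
    [-4.5,1.1,0],
    [-6,1.5,0],
    [-7.5,1.9,0],
  ],
  turn=[0,0,0,0,0],
  jaw=[-0.8,-0.8,-0.8,-0.8,-0.8],
)

```text
time: 60.75
position: [0.611, -0.0313, 0.1573]
tool_rot: [2.238, 2.204, 0.0]
ft_force: [0.5, 0.6, -1.0]
grip_width: 0.133
```

Emit:
move_arm(
  dp=[
    [-1,0.2,0],
    [-1.52,0.35,0],
    [-1.52,0.35,0.5],
    [-1.52,0.35,1],
    [-1.52,0.35,1],
  ],
  turn=[0,0,0,0,0],
  jaw=[-0.8,-0.8,-0.8,-0.8,-0.8],
)

```text
time: 61.25
position: [0.618, -0.0718, 0.1237]
tool_rot: [-2.23, -2.205, 0.004]
ft_force: [-0.5, -0.1, -1.5]
grip_width: 0.137
```

Emit:
move_arm(
  dp=[
    [0,0,0.2],
    [0,0,0.4],
    [0,0,0.5],
    [0,0,0.5],
    [0,0,0.5],
  ],
  turn=[0,0,0,0,0],
  jaw=[-0.8,-0.8,-0.8,-0.8,-0.8],
)

```text
time: 61.75
position: [0.6207, -0.0751, 0.1122]
tool_rot: [2.238, 2.204, 0.0]
ft_force: [0.2, -0.2, -0.8]
grip_width: 0.135
```

Run:
```python
from h import *
go(.6205,-.0745,.06,-0.6)
```

```text
dp [ 0.02 -0.01  1.74] turn -0.06 | at [620.7 -75.1 112.2] jaw ang -0.9 az -6.9
```

Emit:
move_arm(
  dp=[
    [0.02,-0.02,0.4],
    [0.02,-0.02,0.9],
    [0.02,-0.02,1.3],
    [0.02,-0.02,1.65],
    [0.02,-0.02,1.65],
  ],
  turn=[0,0,0,0,0],
  jaw=[-0.8,-0.8,-0.8,-0.8,-0.8],
)

```text
time: 62.25
position: [0.6188, -0.0744, 0.0603]
tool_rot: [-2.236, -2.202, 0.002]
ft_force: [-0.8, -0.5, -0.7]
grip_width: 0.137
```

Emit:
move_arm(
  dp=[
    [-0.07,0,0],
    [-0.14,0,0],
    [-0.2,0,0],
    [-0.25,0,0],
    [-0.25,0,0],
  ],
  turn=[0,0,0,0,0],
  jaw=[-0.8,-0.8,-0.8,-0.8,-0.8],
)

```text
time: 62.75
position: [0.6203, -0.0809, 0.0631]
tool_rot: [-2.238, -2.204, -0.003]
ft_force: [0.3, 3.4, 0.2]
grip_width: 0.138
```

Emit:
move_arm(
  dp=[
    [0,0,0.05],
    [0,0,0.1],
    [-0.05,0,0.13],
    [-0.08,0,0.16],
    [-0.08,0,0.16],
  ],
  turn=[0,0,0,0,0],
  jaw=[-0.8,-0.8,-0.8,-0.8,-0.8],
)

```text
time: 63.25
position: [0.6207, -0.081, 0.0591]
tool_rot: [-2.236, -2.205, -0.006]
ft_force: [-1.0, 9.0, 6.5]
grip_width: 0.135
```

Emit:
move_arm(
  dp=[
    [0.05,0,0],
    [0.05,0,0],
    [0.05,0,-1],
    [0.05,0,-2.5],
    [0.05,0,-3.5],
  ],
  turn=[0,0,0,0,0],
  jaw=[-0.2,-0.2,-0.2,-0.2,-0.2],
)

```text
time: 63.75
position: [0.6201, -0.0848, 0.1647]
tool_rot: [2.239, 2.201, -0.001]
ft_force: [-0.0, -0.3, -0.1]
grip_width: 0.387
```

Run:
```python
from h import *
im,o=boxes(0,None,("short",)); show(o)
go(.3395,-.3035,.042,-71.8)
```

```text
short x 532.6 y 535.0 yaw 118.6 err 0.081 conf 0.65 white False n 316
short x 342.2 y -333.7 yaw 275.2 err 0.901 conf 0.63 white True n 151
dp [-7.44 -9.34  4.14] turn 14.16 | at [622.5 -84.7 167.5] jaw ang -1.0 az -7.7
```

Emit:
move_arm(
  dp=[
    [-1,-1.2,0],
    [-2,-2.4,0],
    [-3,-3.6,0],
    [-4,-4.9,0],
    [-4.9,-6.1,0],
  ],
  turn=[0,0,0,0,0],
  jaw=[-0.1,-0.1,-0.1,-0.1,-0.1],
)

```text
time: 64.35
position: [0.4312, -0.2297, 0.1617]
tool_rot: [-2.241, -2.2, 0.003]
ft_force: [0.6, -0.9, -0.3]
grip_width: 0.45
```

Run:
```python
from h import *
im=ctrl.get_image("scene")
for d in ctrl.masks_of("scene","short1"):
    p,e=fit(d["region"],"short",0,None,"scene"); print(np.round(p*[1e3,1e3,57.3],1),round(e,3),d["confidence"],white(im,d["region"]))
im,o=boxes(0,None,("short",)); show(o)
go(.3395,-.3035,.042,-71.8)
```

```text
[ 334.4 -303.2  -62.5] 0.159 0.74 True
[565.4 -60.5 161.4] 1.069 0.68 True
[529.5 539.9 123.4] 0.236 0.56 True
short x 622.6 y -121.3 yaw 358.2 err 0.089 conf 0.73 white True n 267
short x 623.1 y -82.4 yaw 178.0 err 0.071 conf 0.65 white True n 272
short x 533.3 y 534.3 yaw 117.7 err 0.171 conf 0.58 white False n 285
short x 625.1 y -21.9 yaw 105.9 err 0.886 conf 0.24 white True n 2529
dp [-2.54 -3.06  4.02] turn 14.13 | at [ 432.9 -229.   162.3] jaw ang -1.2 az -27.9
```

Scene camera confirms short3 is where it was (334,-303 against the earlier 334,-302 in that camera).

Emit:
move_arm(
  dp=[
    [-1,-1.2,0],
    [-2,-2.4,0],
    [-2.54,-3.06,0],
    [-2.54,-3.06,0],
    [-2.54,-3.06,0],
  ],
  turn=[1.6,3.2,4.8,6.4,8],
  jaw=[-0.1,-0.1,-0.1,-0.1,-0.1],
)

```text
time: 65.05
position: [0.3419, -0.3018, 0.1624]
tool_rot: [-2.861, -1.297, -0.0]
ft_force: [0.2, -0.0, -1.5]
grip_width: 0.452
```

Emit:
move_arm(
  dp=[
    [0,0,0.5],
    [0,0,1.5],
    [0,0,2.5],
    [0,0,3],
    [0,0,3],
  ],
  turn=[1.6,3.2,4.8,6.13,6.13],
  jaw=[-0.1,-0.1,-0.1,-0.1,-0.1],
)

```text
time: 65.55
position: [0.3414, -0.2994, 0.0704]
tool_rot: [-3.095, -0.507, 0.003]
ft_force: [0.0, 0.1, 1.0]
grip_width: 0.45
```

Run:
```python
from h import *
go(.3395,-.3035,.042,-71.8)
```

```text
dp [-0.1   0.11  0.94] turn 0.08 | at [ 341.4 -299.4   70.4] jaw ang -71.4 az -41.2
```

Emit:
move_arm(
  dp=[
    [-0.1,0.08,0.2],
    [-0.1,0.08,0.6],
    [-0.1,0.08,0.93],
    [-0.1,0.08,0.93],
    [-0.1,0.08,0.93],
  ],
  turn=[0,0,0,0,0],
  jaw=[-0.1,-0.1,-0.1,-0.1,-0.1],
)

```text
time: 66.05
position: [0.3395, -0.305, 0.0447]
tool_rot: [-3.1, -0.505, 0.0]
ft_force: [0.6, -0.3, 0.6]
grip_width: 0.452
```

Emit:
move_arm(
  dp=[
    [0,0,0],
    [0,0,0],
    [0,0,0],
    [0,0,0],
    [0,0,0],
  ],
  turn=[0,0,0,0,0],
  jaw=[-0.8,-0.8,-0.8,-0.8,-0.8],
)

```text
time: 66.55
position: [0.3393, -0.3048, 0.0449]
tool_rot: [-3.101, -0.504, 0.001]
ft_force: [-0.8, 0.9, 1.4]
grip_width: 0.138
```

Emit:
move_arm(
  dp=[
    [0,0,-0.5],
    [0,0,-1.5],
    [0,0,-2.5],
    [0,0,-3.5],
    [0,0,-3.7],
  ],
  turn=[0,0,-1.6,-3.2,-4.8],
  jaw=[-0.8,-0.8,-0.8,-0.8,-0.8],
)

```text
time: 67.05
position: [0.341, -0.3065, 0.1591]
tool_rot: [2.92, 1.144, 0.002]
ft_force: [-0.6, -1.2, -0.9]
grip_width: 0.136
```

Emit:
move_arm(
  dp=[
    [0,0,0],
    [0,0,0],
    [0,0,0],
    [0,0,0],
    [0,0,0],
  ],
  turn=[-1.6,-3.2,-4.8,-6.4,-8],
  jaw=[-0.8,-0.8,-0.8,-0.8,-0.8],
)

```text
time: 67.55
position: [0.3392, -0.3049, 0.1555]
tool_rot: [-2.356, -2.077, 0.0]
ft_force: [0.3, -0.8, -1.7]
grip_width: 0.135
```

Run:
```python
from h import *
im,o=boxes(.014,None,("short",)); show(o)
go(.6205,-.0365,.16,-0.6)
```

```text
short x 621.0 y -81.5 yaw 177.8 err 0.085 conf 0.83 white True n 288
short x 620.7 y -120.0 yaw 356.7 err 0.130 conf 0.58 white True n 259
short x 531.9 y 530.3 yaw 119.6 err 0.117 conf 0.54 white False n 310
short x 321.2 y -209.6 yaw 266.2 err 1.000 conf 0.43 white True n 68
dp [10.09  8.12 -0.15] turn -1.38 | at [ 339.2 -304.9  155.5] jaw ang -7.5 az -41.9
```

Emit:
move_arm(
  dp=[
    [1.1,0.9,0],
    [2.3,1.9,0],
    [3.5,2.8,0],
    [4.7,3.8,0],
    [5.8,4.7,0],
  ],
  turn=[0,0,0,0,0],
  jaw=[-0.8,-0.8,-0.8,-0.8,-0.8],
)

```text
time: 68.15
position: [0.5034, -0.1496, 0.156]
tool_rot: [2.366, 2.065, 0.0]
ft_force: [-0.5, -1.2, -1.1]
grip_width: 0.136
```

Emit:
move_arm(
  dp=[
    [1.1,0.9,0],
    [2.3,1.9,0],
    [3.5,2.8,0],
    [4.2,3.42,0],
    [4.2,3.42,0],
  ],
  turn=[-0.5,-1,-1.38,-1.38,-1.38],
  jaw=[-0.8,-0.8,-0.8,-0.8,-0.8],
)

```text
time: 68.65
position: [0.6223, -0.0343, 0.1554]
tool_rot: [-2.229, -2.21, -0.006]
ft_force: [0.2, -0.0, -2.4]
grip_width: 0.134
```

Emit:
move_arm(
  dp=[
    [0,0,0.3],
    [0,0,0.7],
    [0,0,1.1],
    [0,0,1.4],
    [0,0,1.4],
  ],
  turn=[0,0,0,0,0],
  jaw=[-0.8,-0.8,-0.8,-0.8,-0.8],
)

```text
time: 69.15
position: [0.6187, -0.0408, 0.1117]
tool_rot: [-2.234, -2.206, 0.004]
ft_force: [0.3, -0.2, -1.6]
grip_width: 0.137
```

Run:
```python
from h import *
go(.6205,-.039,.059,-0.6)
```

```text
dp [0.06 0.06 1.76] turn -0.03 | at [618.7 -40.8 111.7] jaw ang -0.7 az -3.8
```

Emit:
move_arm(
  dp=[
    [0.06,0.03,0.4],
    [0.06,0.03,0.9],
    [0.06,0.03,1.3],
    [0.06,0.03,1.66],
    [0.06,0.03,1.66],
  ],
  turn=[0,0,0,0,0],
  jaw=[-0.8,-0.8,-0.8,-0.8,-0.8],
)

```text
time: 69.65
position: [0.6198, -0.038, 0.0617]
tool_rot: [-2.232, -2.207, 0.004]
ft_force: [0.0, 0.4, -2.6]
grip_width: 0.133
```

Emit:
move_arm(
  dp=[
    [-0.07,0,0],
    [-0.14,0,0],
    [-0.2,0,0],
    [-0.25,0,0],
    [-0.25,0,0],
  ],
  turn=[0,0,0,0,0],
  jaw=[-0.8,-0.8,-0.8,-0.8,-0.8],
)

```text
time: 70.15
position: [0.6219, -0.0436, 0.0648]
tool_rot: [-2.233, -2.21, -0.004]
ft_force: [1.5, 4.6, 1.4]
grip_width: 0.135
```

Emit:
move_arm(
  dp=[
    [0,0,0.05],
    [0,0,0.1],
    [-0.05,0,0.13],
    [-0.08,0,0.15],
    [-0.08,0,0.15],
  ],
  turn=[0,0,0,0,0],
  jaw=[-0.8,-0.8,-0.8,-0.8,-0.8],
)

```text
time: 70.65
position: [0.6213, -0.0442, 0.0602]
tool_rot: [-2.23, -2.209, -0.005]
ft_force: [-0.5, 8.5, 2.6]
grip_width: 0.136
```

Emit:
move_arm(
  dp=[
    [0,0,0.05],
    [0,0,0.07],
    [0,0,0.07],
    [0,0,0.07],
    [0,0,0.07],
  ],
  turn=[0,0,0,0,0],
  jaw=[-0.8,-0.8,-0.8,-0.8,-0.8],
)

```text
time: 71.15
position: [0.6222, -0.0442, 0.0592]
tool_rot: [-2.231, -2.211, -0.006]
ft_force: [-0.4, 7.9, 6.9]
grip_width: 0.136
```

Emit:
move_arm(
  dp=[
    [0.05,0,0],
    [0.05,0,0],
    [0.05,0,-1],
    [0.05,0,-2.5],
    [0.05,0,-3.8],
  ],
  turn=[0,0,0,0,0],
  jaw=[-0.2,-0.2,-0.2,-0.2,-0.2],
)

```text
time: 71.65
position: [0.6208, -0.0481, 0.1725]
tool_rot: [2.235, 2.207, -0.003]
ft_force: [-0.2, 0.1, 0.1]
grip_width: 0.387
```

Emit:
move_arm(
  dp=[
    [1.3,-0.9,0],
    [2.6,-1.8,0],
    [3.9,-2.7,0],
    [5.2,-3.6,0],
    [6.5,-4.5,0],
  ],
  turn=[0,0,0,0,0],
  jaw=[-0.31,-0.31,-0.31,-0.31,-0.31],
)

```text
time: 72.15
position: [0.4875, 0.1498, 0.1712]
tool_rot: [2.235, 2.205, -0.002]
ft_force: [-0.0, 1.6, 0.3]
grip_width: 0.348
```

Emit:
move_arm(
  dp=[
    [1.5,0,0],
    [3,0,0],
    [4,0,0],
    [4,0,0],
    [4,0,0],
  ],
  turn=[0,0,0,0,0],
  jaw=[-0.31,-0.31,-0.31,-0.31,-0.31],
)

```text
time: 72.65
position: [0.4899, 0.2696, 0.171]
tool_rot: [2.232, 2.209, -0.002]
ft_force: [0.4, 0.1, 0.4]
grip_width: 0.347
```

Run:
```python
from h import *
im,o=boxes(.014); show(o)
g=crop(im,205,100,130,140,4); sc=ctrl.get_image("scene")
W=np.zeros((560,800,3),np.uint8); W[:,:520]=g; s=cv2.resize(sc[170:300,200:340,::-1],(280,260),interpolation=cv2.INTER_CUBIC); W[:260,520:]=s
cv2.imwrite("pics/m9.png",W)
```

```text
long x 536.3 y -26.5 yaw 177.8 err 0.092 conf 0.68 white True n 421
long x 539.4 y -71.8 yaw 359.7 err 0.064 conf 0.64 white True n 428
long x 538.6 y -116.9 yaw 181.5 err 0.072 conf 0.64 white True n 408
long x 372.7 y -138.9 yaw 254.0 err 0.161 conf 0.62 white False n 374
long x 537.1 y 62.6 yaw 179.7 err 0.047 conf 0.57 white True n 403
long x 537.1 y 17.6 yaw 359.6 err 0.051 conf 0.55 white True n 397
short x 621.4 y -42.0 yaw 356.0 err 0.167 conf 0.83 white True n 241
short x 531.4 y 530.6 yaw 118.5 err 0.129 conf 0.80 white False n 304
short x 620.6 y -82.9 yaw 179.4 err 0.079 conf 0.58 white True n 272
short x 536.0 y 17.8 yaw 359.5 err 0.278 conf 0.52 white True n 383
short x 622.1 y -121.2 yaw 355.3 err 0.206 conf 0.48 white True n 242
short x 533.5 y -71.6 yaw 2.9 err 0.265 conf 0.44 white True n 388
```

View pics/m9.png

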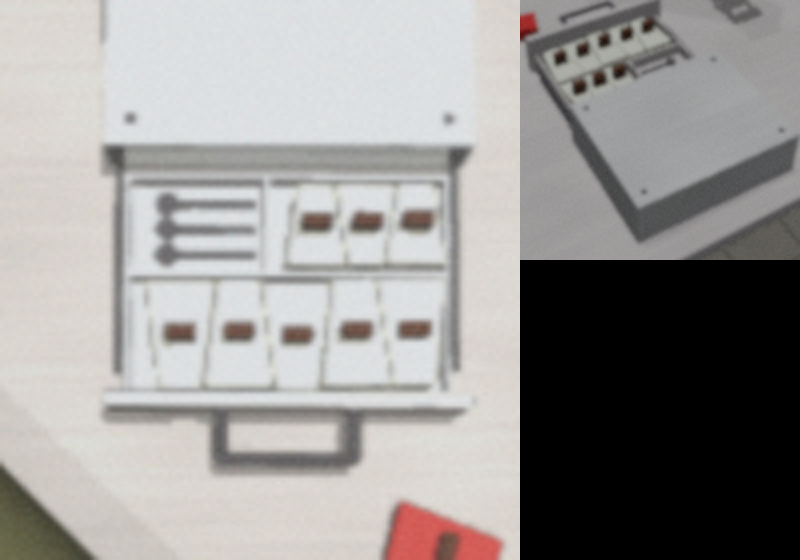

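All eight boxes are packed: long bars at crop row ~332 (columns 179–414), short bars at row ~220 (columns 317, 367, 417), alternating in both bays. The bars are level in the scene view. Next I grip the pull bar and shut the drawer slowly.

Run:
```python
from h import *
print(back((205+286/4-.5,100+461/4-.5),.067))
go(.4395,-.0185,.052,-0.6)
```

```text
[ 0.43841496 -0.01714391  0.067     ]
dp [-9.57 -1.57  3.99] turn -0.05 | at [490.6 267.9 171.2] jaw ang -0.8 az 28.6
```

Emit:
move_arm(
  dp=[
    [-1.5,-0.25,0],
    [-3,-0.5,0],
    [-4.5,-0.75,0],
    [-6,-1,0],
    [-7.5,-1.25,0],
  ],
  turn=[0,0,0,0,0],
  jaw=[-0.31,-0.31,-0.31,-0.31,-0.31],
)

```text
time: 73.35
position: [0.4491, 0.0424, 0.1714]
tool_rot: [2.236, 2.204, -0.001]
ft_force: [0.5, -0.6, -0.5]
grip_width: 0.347
```

Emit:
move_arm(
  dp=[
    [-1.2,-0.2,0],
    [-2.07,-0.32,0],
    [-2.07,-0.32,0],
    [-2.07,-0.32,0.8],
    [-2.07,-0.32,1.5],
  ],
  turn=[0,0,0,0,0],
  jaw=[-0.31,-0.31,-0.31,-0.31,-0.31],
)

```text
time: 73.85
position: [0.4398, -0.0172, 0.1263]
tool_rot: [2.235, 2.205, -0.0]
ft_force: [-0.4, 1.0, 0.7]
grip_width: 0.343
```

Run:
```python
from h import *
go(.4395,-.0185,.052,-0.6)
```

```text
dp [-0.04 -0.01  2.48] turn -0.03 | at [439.8 -17.2 126.3] jaw ang -0.8 az -2.2
```

Emit:
move_arm(
  dp=[
    [0,0,0.6],
    [0,0,1.2],
    [0,0,1.8],
    [0,0,2.35],
    [0,0,2.35],
  ],
  turn=[0,0,0,0,0],
  jaw=[-0.31,-0.31,-0.31,-0.31,-0.31],
)

```text
time: 74.35
position: [0.4376, -0.0161, 0.0543]
tool_rot: [-2.231, -2.206, 0.002]
ft_force: [-0.5, 0.5, 0.5]
grip_width: 0.348
```

Emit:
move_arm(
  dp=[
    [0,0,0],
    [0,0,0],
    [0,0,0],
    [0,0,0],
    [0,0,0],
  ],
  turn=[0,0,0,0,0],
  jaw=[-0.85,-0.85,-0.85,-0.85,-0.85],
  grip_force=20,
)

```text
time: 74.85
position: [0.4405, -0.0166, 0.0568]
tool_rot: [2.233, 2.207, 0.001]
ft_force: [1.4, -0.2, 2.2]
grip_width: 0.108
```

Emit:
move_arm(
  dp=[
    [0,0.1,0],
    [0,0.3,0],
    [0,0.6,0],
    [0,1,0],
    [0,1.4,0],
  ],
  turn=[0,0,0,0,0],
  jaw=[-0.85,-0.85,-0.85,-0.85,-0.85],
)

```text
time: 75.35
position: [0.4819, -0.0172, 0.0567]
tool_rot: [2.234, 2.208, -0.002]
ft_force: [-2.7, -0.5, 11.3]
grip_width: 0.106
```

Emit:
move_arm(
  dp=[
    [0,0.4,0],
    [0,0.8,0],
    [0,1.2,0],
    [0,1.6,0],
    [0,2,0],
  ],
  turn=[0,0,0,0,0],
  jaw=[-0.85,-0.85,-0.85,-0.85,-0.85],
)

```text
time: 75.85
position: [0.5419, -0.0182, 0.0568]
tool_rot: [2.234, 2.208, -0.002]
ft_force: [-2.0, -1.4, 8.0]
grip_width: 0.108
```

Emit:
move_arm(
  dp=[
    [0,0.4,0],
    [0,0.8,0],
    [0,1.2,0],
    [0,1.5,0],
    [0,1.8,0],
  ],
  turn=[0,0,0,0,0],
  jaw=[-0.85,-0.85,-0.85,-0.85,-0.85],
)

```text
time: 76.35
position: [0.5959, -0.0191, 0.0568]
tool_rot: [2.234, 2.207, -0.002]
ft_force: [-3.6, -1.1, 8.9]
grip_width: 0.108
```

Emit:
move_arm(
  dp=[
    [0,0.2,0],
    [0,0.4,0],
    [0,0.5,0],
    [0,0.6,0],
    [0,0.6,0],
  ],
  turn=[0,0,0,0,0],
  jaw=[-0.85,-0.85,-0.85,-0.85,-0.85],
)

```text
time: 76.85
position: [0.6145, -0.0194, 0.0568]
tool_rot: [2.234, 2.206, -0.0]
ft_force: [0.8, -2.3, 4.5]
grip_width: 0.104
```

Emit:
move_arm(
  dp=[
    [0,0.1,0],
    [0,0.2,0],
    [0,0.3,0],
    [0,0.4,0],
    [0,0.4,0],
  ],
  turn=[0,0,0,0,0],
  jaw=[-0.85,-0.85,-0.85,-0.85,-0.85],
)

```text
time: 77.35
position: [0.6264, -0.0196, 0.0568]
tool_rot: [2.234, 2.206, -0.0]
ft_force: [0.1, -1.4, 4.6]
grip_width: 0.107
```

Emit:
move_arm(
  dp=[
    [0,0.1,0],
    [0,0.2,0],
    [0,0.2,0],
    [0,0.2,0],
    [0,0.2,0],
  ],
  turn=[0,0,0,0,0],
  jaw=[-0.85,-0.85,-0.85,-0.85,-0.85],
)

```text
time: 77.85
position: [0.6269, -0.0195, 0.0567]
tool_rot: [-2.231, -2.205, 0.016]
ft_force: [-14.3, -1.7, 16.6]
grip_width: 0.107
```

Emit:
move_arm(
  dp=[
    [0,-0.1,0],
    [0,-0.12,0],
    [0,-0.12,0],
    [0,-0.12,0],
    [0,-0.12,0],
  ],
  turn=[0,0,0,0,0],
  jaw=[-0.85,-0.4,-0.4,-0.4,-0.4],
)

```text
time: 78.35
position: [0.6277, -0.0183, 0.0556]
tool_rot: [-2.233, -2.209, 0.0]
ft_force: [0.1, 0.7, 0.7]
grip_width: 0.288
```

Emit:
move_arm(
  dp=[
    [0,0,-0.5],
    [0,0,-1.5],
    [0,0,-3],
    [0,0,-4.5],
    [0,0,-5],
  ],
  turn=[0,0,0,0,0],
  jaw=[-0.4,-0.4,-0.4,-0.4,-0.4],
)

```text
time: 78.85
position: [0.6303, -0.0173, 0.2124]
tool_rot: [2.229, 2.205, 0.009]
ft_force: [0.3, 0.6, -0.1]
grip_width: 0.295
```

Emit:
move_arm(
  dp=[
    [1.5,-0.8,0],
    [3,-1.6,0],
    [4.5,-2.4,0],
    [6,-3,0],
    [7.5,-3,0],
  ],
  turn=[0,0,0,0,0],
  jaw=[-0.4,-0.4,-0.4,-0.4,-0.4],
)

```text
time: 79.35
position: [0.538, 0.2094, 0.207]
tool_rot: [2.231, 2.209, -0.002]
ft_force: [0.6, 0.4, 0.1]
grip_width: 0.3
```

Run:
```python
from h import *
im=ctrl.get_image("top"); cv2.imwrite("pics/m10.png",cv2.resize(im[:,:,::-1],(800,600),interpolation=cv2.INTER_CUBIC))
g=crop(im,205,100,130,80,5); cv2.imwrite("pics/m10.png",np.vstack([g,cv2.convertScaleAbs(cv2.resize(im[:,:,::-1],None,fx=.5,fy=.5,interpolation=cv2.INTER_AREA)[:, :].repeat(1,1))[:190,:256].repeat(1,0) if 0 else np.zeros((0,650,3),np.uint8)]))
```

```text
(no output)
```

View pics/m10.png

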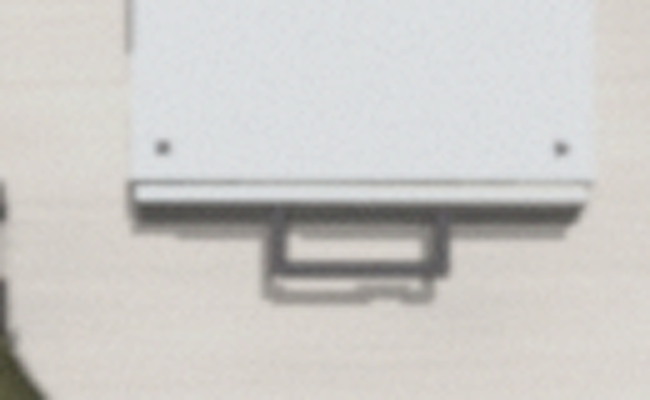

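The drawer front is flush against the unit at row ~185, with no gap left, so it is shut. I'm handing in.

```bash
python3 -c "
from bench import ctrl
print(ctrl.close_job(), ctrl.get_state()['time'])"
```

```text
the job is handed in; nothing more can be done
the job is handed in; nothing more can be done
```

I pulled the drawer out, packed all five long boxes in the front bay and all three short ones in the rear bay, then pushed the drawer shut and handed in. The robot's clock stood at about 79 s of the 200 s allowed, and the gripper was clear of everything.

- **Packing:** The last look before shutting showed all eight boxes upright on the floor. They lay in one row per bay with alternating tapers, at spacings of about 45 mm (long) and 38–41 mm (short), so gaps are a few millimetres at most. The rest of each bay's slack, about 14 mm, is on the left.
- **Uneven spot:** The middle long box sits 1–3 mm nearer the front than its neighbours.
- **Drawer:** It crept in about 7 mm while I was packing, and I corrected my targets for that. The final push met the end stop with the bar at x = 0.627, 195 mm from where it stopped when fully out. The last picture shows the front flush with the unit.
- **Other things:** I never steered the arm at the mortar, ramekins, ladle or the red and green look-alikes. I did not check the bystanders individually at the end.
- **Checks that disagreed:** The scene camera placed boxes 2–5 mm off the top camera, so I relied on the top camera. The networks also gave some false or missed hits, which I rejected by fit error and colour.

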